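Stand the tipped bottles up in the bench lane and raise the keeper bar

TASK

Two bottles, the amber one and the blue one, have tipped over in the bottle lane on the jeweller's bench: gently, with a light grip and without dropping them, stand each upright in the middle of an empty cork pad, in the row with the two bottles that still stand. Once both stand free, swing the keeper bar, by its red sleeve, fully up so that it stands upright along the front of the lane. Do not disturb the two standing bottles or the other things on the bench.

Things in the scene. Friction and masses are not known exactly. Their poses are not given: they have to be found in the camera images.
- amber_bottle: Amber bottle with a white cap: square body 46 x 46 x 82 mm tall, edges rounded 4 mm, short neck, round cap 34 mm across from 90 to 112 mm above the base; about 0.2 kg. Origin at the centre of the cap's top, z axis from base to cap. At the start it lies flat on a side, base towards the robot, cap pointing away (within 0.25 rad of the robot's x) over its empty pad.
- blue_bottle: Blue bottle with a yellow cap: square body 46 x 46 x 82 mm tall, edges rounded 4 mm, short neck, round cap 34 mm across from 90 to 112 mm above the base; about 0.2 kg. Origin at the centre of the cap's top, z axis from base to cap. At the start it lies flat on a side, base towards the robot, cap pointing away (within 0.25 rad of the robot's x) over its empty pad.
- green_bottle: Green bottle with a black cap, standing on its pad; leave it alone. square body 46 x 46 x 82 mm tall, edges rounded 4 mm, short neck, round cap 34 mm across from 90 to 112 mm above the base; about 0.2 kg. Origin at the centre of the cap's top, z axis from base to cap.
- white_bottle: White bottle with a red cap, standing on its pad; leave it alone. square body 46 x 46 x 82 mm tall, edges rounded 4 mm, short neck, round cap 34 mm across from 90 to 112 mm above the base; about 0.2 kg. Origin at the centre of the cap's top, z axis from base to cap.
- lane: The bottle lane, fixed to the bench: a pale grey board 12 mm thick, from -150 to 55 mm in its x and 510 mm along its y, with dark cheeks 40 mm high at both ends and a dark rail 30 mm high at the back (x 50 to 60 mm). Origin on the bench under the middle of the row of pads; x points away from the robot, y along the row, z up. The row holds four pads 118 mm apart.
- amber_base (a point): Centre of the underside of the amber bottle's base. The bottle is thin-walled: a 25 to 35 N grip holds it, 50 N cracks it.
- blue_base (a point): Centre of the underside of the blue bottle's base. The bottle is thin-walled: a 25 to 35 N grip holds it, 50 N cracks it.
- pad0 (a point): Centre of cork pad 0 (62 mm square, flush with the top of the lane's board, 12 mm above the bench). Pads are numbered from the lane's -y end; any of the four may be empty: a standing bottle's base is within 11 mm of its pad.
- pad1 (a point): Centre of cork pad 1 (62 mm square, flush with the top of the lane's board, 12 mm above the bench). Pads are numbered from the lane's -y end; any of the four may be empty: a standing bottle's base is within 11 mm of its pad.
- pad2 (a point): Centre of cork pad 2 (62 mm square, flush with the top of the lane's board, 12 mm above the bench). Pads are numbered from the lane's -y end; any of the four may be empty: a standing bottle's base is within 11 mm of its pad.
- pad3 (a point): Centre of cork pad 3 (62 mm square, flush with the top of the lane's board, 12 mm above the bench). Pads are numbered from the lane's -y end; any of the four may be empty: a standing bottle's base is within 11 mm of its pad.
- keeper (a joint): Angle of the keeper bar (rad): 0 fully up (upright, at its stop), about 1.1 to 1.4 folded forward to the robot at the start. A stiff hinge: it stays where it is left. About 3 N at the bar moves it.
- keeper_grip (a point): Centre of the red sleeve at the middle of the keeper bar: 16 mm diameter, 70 mm long along the lane's y. The bar is a 10 mm steel rod, 520 mm long, 50 mm from its hinge axis, on an arm at either end of the lane. The point turns with the bar.
- keeper_hinge (a point): Middle of the keeper's hinge axis, which runs along the lane's y, 140 mm in front of the row of pads and 30 mm above the bench. Fully up, the sleeve is 50 mm straight above this point.
- bench_block: Steel bench block, 100 x 100 x 22 mm, loose on the bench to the left; leave it alone. Origin under its centre.
- tape_roll: Blue ring-shaped roll, 96 mm across, 45 mm high, loose on the left; leave it alone. Origin under its centre.
- salt_jar: Clear jar with a red lid, 72 mm across, 100 mm high, loose on the right; leave it alone. Origin under its centre.
- mallet: Hammer 220 mm long lying on the bench on the right; leave it alone. Origin under its middle, x axis along the handle to the head.
Not all that is in view belongs to the job. What is shaped like the amber_bottle but pink or turquoise is not meant. Leave any pink or purple look-alike of the blue_bottle alone.

How it is judged (in metres and radians):
On the way, in this order (a step that is already met when the one before it is completed fails the run):
1. both tipped bottles stand upright on cork pads, let go and at rest ((horizontal distance between amber_base and pad0 below 0.02 m or horizontal distance between amber_base and pad1 below 0.02 m or horizontal distance between amber_base and pad2 below 0.02 m or horizontal distance between amber_base and pad3 below 0.02 m) and angle between each of amber_bottle, blue_bottle's own z axis and vertical below 0.08 rad and z of amber_base in the frame of lane between 0.006 and 0.02 m and linear speed of each of amber_bottle, blue_bottle below 0.02 m/s and angular speed of each of amber_bottle, blue_bottle below 0.1 rad/s and contact force between the fingers and amber_bottle below 0.1 N and (horizontal distance between blue_base and pad0 below 0.02 m or horizontal distance between blue_base and pad1 below 0.02 m or horizontal distance between blue_base and pad2 below 0.02 m or horizontal distance between blue_base and pad3 below 0.02 m) and z of blue_base in the frame of lane between 0.006 and 0.02 m and contact force between the fingers and blue_bottle below 0.1 N), for 0.2 s.
2. then the keeper bar is swung fully up (within 0.12 rad) (value of joint keeper below 0.12 rad), for 0.2 s.
At the end, for the whole second after the job is handed in: The amber and the blue bottle stand upright (within 0.08 rad) on the board, each base centre within 20 mm of the centre of a cork pad, released and at rest; the two other bottles still stand (within 0.08 rad) and the keeper bar is within 0.12 rad of fully up (all of step 1 and value of joint keeper below 0.12 rad and contact force between the fingers and lane below 0.1 N and angle between each of green_bottle, white_bottle's own z axis and vertical below 0.08 rad); the robot touches nothing.
It fails at once if the amber or blue bottle is squeezed or pushed by the fingers with more than 100 N in all (50 N on each of two pads) (contact force between the fingers and amber_bottle above 100 N or contact force between the fingers and blue_bottle above 100 N).
It fails at once if the amber or blue bottle, out of the fingers, moves faster than 0.5 m/s (dropped from over about 13 mm, or let topple) ((contact force between the fingers and amber_bottle below 0.1 N and linear speed of amber_bottle above 0.5 m/s) or (contact force between the fingers and blue_bottle below 0.1 N and linear speed of blue_bottle above 0.5 m/s)).
It fails at once if the green or white bottle is shifted by over 12 mm or tipped by over 0.3 rad (distance of any of green_bottle, white_bottle from where it was at the start of the episode above 0.012 m or angle between any of green_bottle, white_bottle's own z axis and vertical above 0.3 rad).
It fails at once if the bench block, blue roll, jar or hammer is shifted by over 20 mm (distance of any of bench_block, tape_roll, salt_jar, mallet from where it was at the start of the episode above 0.02 m).
It also fails if it takes over 72 s, if anything falls off the work surface, if the arm or the gripper's body presses on something with over 40 N, if the wrist force passes 120 N, or if a joint passes its speed limit or range.

ROBOT

A 6-joint arm with a two-finger parallel gripper is mounted at the origin on the work surface. World frame = base frame: x ahead of the robot, y to its left, z up, the work surface at z = 0. Lengths are in m, angles in degrees, forces in N, time in s.
With the tool pointing down it reaches from about 0.325 to 0.925 m from the base axis. Payload 3.1 kg.
Tool frame: the origin (TCP) lies between the finger pads; the fingertips stand robot.tip_reach ahead of it and the grasp point (between the pads) is the TCP (robot.tip_reach is the distance from the TCP to the fingertips, in m); z points along the fingers, y is the line along which they close (so a half turn about z gives the same grasp; the last joint's range is limited). The gripper opens to 85 mm and grips with 20 to 120 N. Pads are 22 mm wide; open, the fingers measure 114 mm over their backs; the gripper's body (76 mm by 85 mm) begins 54 mm behind the grasp point. The pads swing forward as they close: fully open they stand 13 mm farther back than shut.
Start: joints at [-76.616, 12.427, 92.441, -0, 75.132, -6.429], TCP at [0.212, -0.588, 0.218] pointing down, gripper open.
Joint ranges: [-157.48, 157.48], [-44.54, 120.13], [17.64, 146.25], [-64.5, 244.5], [7.68, 150.69], [-147.95, 147.95]. Speed limits (degrees/s): [159.86, 159.86, 180, 180, 180, 180].

INTERFACE

Orientations are given as a 3x3 rotation matrix whose columns are the frame's x, y, z axes.
In Python, from bench import robot, get_image, camera_info, order, models gives the robot as it stands. The module is installed in compiled form; this text tells all that it offers.
- The arm moves only by the tool apply_moves, never from a script. Its arguments are lists of equal length, an entry for each row: "slide": the shift along the tool's x, y, z as a fraction of full scale, a list of three; "delta_rot": the turn, a rotation vector about the tool's x, y, z as a fraction of full scale, a list of three. In form: {"slide": [[tx, ty, tz], ...], "delta_rot": [[ax, ay, az], ...]}. A call has 1 to 5 rows; each row is the pose to reach, as a shift and turn from the pose commanded when the call began, along the tool's axes at that moment; what a row does not reach only later rows make up. Full scale, the value 1, is 1 m for a shift and 45 degrees for a turn. A row lasts 1/12 s, in which the tool goes at most 41.7 mm and 7.16 degrees, less where a joint would pass 70% of its speed; a pose out of reach is approached as far as the arm can. A call with a number of a shift or a turn outside -1 to 1 is refused whole. A call with a gripper value outside its range is refused whole. "fingers" is the opening, from 0 (shut) to 1 (fully open), set as the call begins (left out, the last holds). The fingers move at their own pace and stop on an object; "newtons" is the grip in N (left out, the last holds). Time passes only in rows, so rows that repeat a pose let the fingers close. It gives the time, the measured TCP pose, the force, the opening and the grip force at its end, in the units of the state.
- robot.observe(): the state, without advancing time (a new reading comes with each control period).
- get_image(name): name is "scene" or "top"; returns the picture (384x512x3 uint8, red, green, blue); there is no depth.
- camera_info(name): a dict with "vfov" (degrees; the focal length in pixels is half the picture's height over the tangent of half this angle, whatever the lens; pixels are square), "cx", "cy" (the principal point, pixels), "k1" (the pictures are not rectified: a ray, as slopes to the right and down, at radius r is drawn at 1 + k1 r^2 times it, then the intrinsics apply), "position" and "attitude" of the camera in the world. Camera axes: x right, y up, looking along -z (the intrinsics and any distortion apply to the point x, -y, -z); pixel columns grow to the right and rows downward; lengths in m; the calibration is good to about 2 mm. A picture is of the moment at which its call begins. camera_info takes no time and is no camera call.
- order.close_job(): hands the job in; it is judged then, once.
Trained networks look in the newest picture that a camera, given by its name, has taken for a name from the list of things; names that differ only in an ending like _2 or _b are one class to them, and where a whole thing is asked for, a point or a joint stands for the part that bears it (a point fixed in the world has none). Each returns a list of dicts, best first, with "confidence" (0 to 1); they miss things now and then, are a little off and sometimes report something else, mostly with a low value. They report only what shows in the picture. A call takes as long as a camera call. They do not tell look-alikes from the thing itself.
- models.cut_out(camera, name): "region" (384x512 bool, what is visible of it) and "xy" ([column, row] as shares, 0 to 1, of the picture: columns of its width, rows of its height, amid what is visible of it).
- models.place_of(camera, name): "xy" ([column, row] as shares, 0 to 1, of the picture: columns of its width, rows of its height: a listed point, or the origin of a listed thing).
The state is a dict: "time_s": time; "joint_pos": joint angles; "dq": joint speeds; "effort": joint torques, N m; "ee_pos": TCP position; "tool_rot": TCP orientation; "wrist_force": force on the tool from outside, world axes, zero at the start; "torque": the same for the moment, N m; "width": finger opening in m; "finger_force": force on a finger pad.
Only numpy, scipy, OpenCV 4.12 (cv2) and the standard library are available. Lean on these libraries where they do the work, as an engineer would, in place of code of your own. Each camera call takes 0.05 s, during which the arm holds its last target. There are 200 camera calls.

## Working session

There is one attempt and no reset: what is moved stays moved. The work goes in short steps, Python scripts to look and compute and a tool call to move; the robot and the scene stay as the last step left them, time stands still between calls to the robot, and variables do not carry over. Pictures are saved under pics/ and viewed, at most 10 in all, crops included, and the job is handed in when it is done.

Besides the shell and the picture viewer there is one more tool, called after ">>>" by a JSON object that holds its "api" and its "payload". apply_moves: Moves the arm, as the interface text tells. Its arguments: {"type":"object","properties":{"slide":{"type":"array"},"delta_rot":{"type":"array"},"fingers":{"type":"number"},"newtons":{"type":"number"}},"required":["slide","delta_rot"]}

```bash
mkdir -p pics; ls; cat > h.py <<'E'
import numpy as np, cv2
from bench import robot, get_image, camera_info, order, models
def K(ci):
    f=192/np.tan(np.radians(ci["vfov"])/2); return f
def ray(cam,uv):
    ci=camera_info(cam); f=K(ci)
    d=np.array([(uv[0]-ci["cx"])/f,(uv[1]-ci["cy"])/f]); u=d.copy()
    for _ in range(30): u=d/(1+ci["k1"]*(u@u))
    v=np.array(ci["attitude"])@np.array([u[0],-u[1],-1]); return np.array(ci["position"]),v
def onz(cam,uv,z):
    p,v=ray(cam,uv); return p+v*(z-p[2])/v[2]
def proj(cam,P):
    ci=camera_info(cam); f=K(ci); c=np.array(ci["attitude"]).T@(np.array(P)-ci["position"])
    u=np.array([c[0],-c[1]])/-c[2]; u=u*(1+ci["k1"]*(u@u)); return u*f+[ci["cx"],ci["cy"]]
def tri(a,b):
    (p,u),(q,v)=ray("scene",a),ray("top",b); u=u/np.linalg.norm(u); v=v/np.linalg.norm(v)
    s=np.linalg.lstsq(np.c_[u,-v],q-p,rcond=None)[0]; A=p+s[0]*u;B=q+s[1]*v
    return (A+B)/2,np.linalg.norm(A-B)
def save(cam,n): 
    im=get_image(cam); cv2.imwrite(f"pics/{n}.png",cv2.resize(im[:,:,::-1],(800,600),interpolation=cv2.INTER_CUBIC)); return im
E
python3 - <<'E'
from h import *
for c in("scene","top"): save(c,c+"0"); print(camera_info(c))
W=np.array([512,384])
R={}
for n in "amber_bottle blue_bottle green_bottle white_bottle amber_base blue_base lane pad0 pad1 pad2 pad3 keeper_grip keeper_hinge".split():
  for c in("scene","top"):
    r=models.place_of(c,n); print(n,c,[(np.round(np.array(x["xy"])*W,1).tolist(),round(x["confidence"],2)) for x in r[:4]])
s=robot.observe(); print(s, robot.tip_reach)
E
```

```text
pics
{'vfov': 53.8522937767572, 'cx': 256.98204102178767, 'cy': 189.87455837734746, 'k1': 0.01379530947539629, 'position': array([1.34059947, 0.08063502, 0.81790714]), 'attitude': array([[-0.08972081, -0.63211941,  0.76965916],
       [ 0.99595214, -0.05272792,  0.07279493],
       [-0.00543256,  0.77307491,  0.63429147]])}
{'vfov': 51.87050765709122, 'cx': 254.7939220602204, 'cy': 191.74959482950194, 'k1': -0.12979159108887925, 'position': array([0.2501266 , 0.00776775, 1.49394135]), 'attitude': array([[ 0.02793312,  0.98720613, -0.15698344],
       [-0.99954433,  0.02938203,  0.00691621],
       [ 0.01144021,  0.15671872,  0.98757702]])}
amber_bottle scene [([427.6, 276.3], 0.98), ([334.8, 249.3], 0.88), ([404.4, 200.7], 0.75), ([302.4, 180.1], 0.7)]
amber_bottle top [([139.0, 136.7], 0.73), ([200.1, 155.7], 0.57), ([217.2, 241.9], 0.57)]
blue_bottle scene [([287.3, 241.9], 0.98), ([340.0, 175.0], 0.77), ([237.2, 175.3], 0.6)]
blue_bottle top [([282.4, 246.1], 0.86), ([178.3, 244.8], 0.83)]
green_bottle scene [([243.7, 224.2], 0.92), ([335.2, 248.7], 0.31)]
green_bottle top [([259.
[... 1908 characters left out ...]
        7.51321973e+01, -6.42810806e+00]), 'dq': array([ 0.0189125 , -0.04195419, -0.0783429 ,  0.01159485,  0.06247918,
       -0.05968766]), 'effort': array([-5.70603843e-04, -3.96881032e+01, -3.04242969e+01, -2.03439622e-04,
        8.18226599e-04, -5.89374565e-06]), 'ee_pos': array([ 0.21188719, -0.58798613,  0.21779843]), 'tool_rot': array([[ 9.40796424e-01,  3.38972107e-01,  4.38417379e-06],
       [ 3.38972107e-01, -9.40796423e-01,  1.98797265e-05],
       [ 1.08632878e-05, -1.72166630e-05, -1.00000000e+00]]), 'wrist_force': array([-0.03684528,  0.03257001,  0.00687234]), 'torque': array([-0.00668245,  0.01165391, -0.00882269]), 'finger_force': 0.0, 'width': 0.08579209196381513} 0.019
```

View pics/scene0.png

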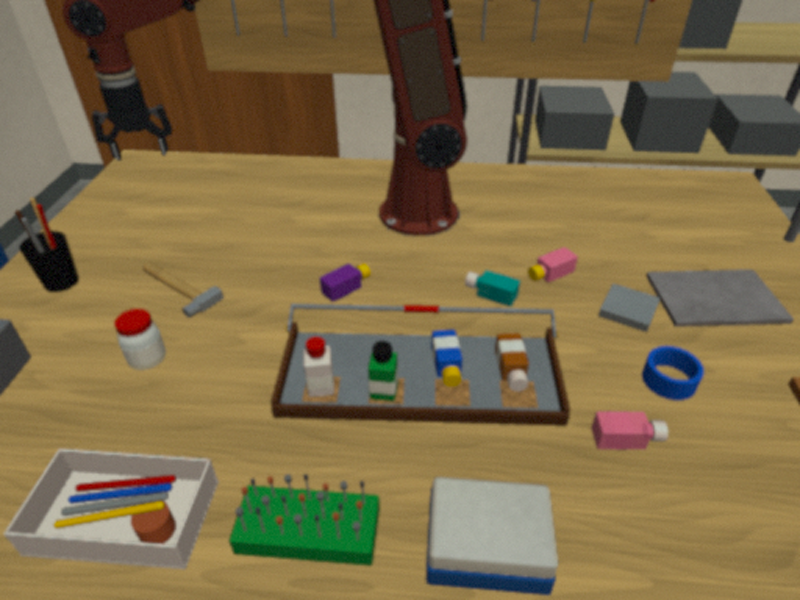

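View pics/top0.png

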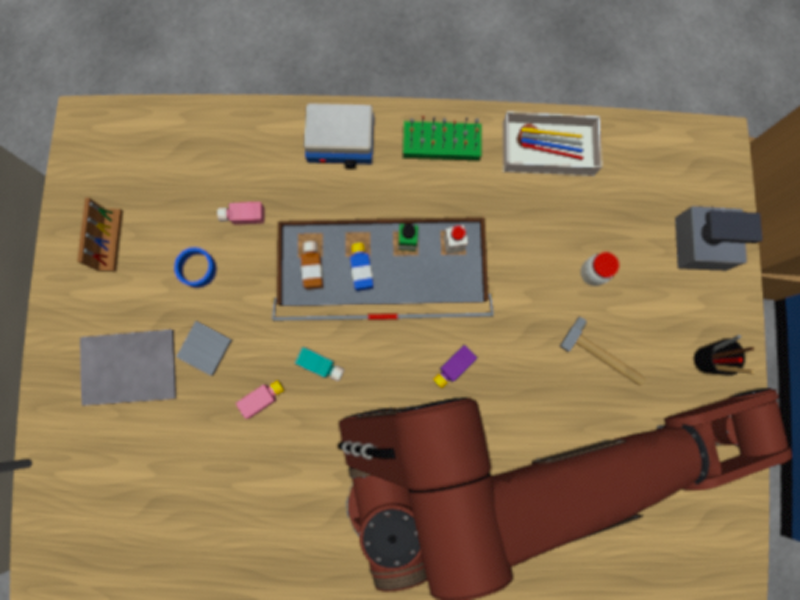

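The scene view (800 px) shows the amber bottle at (513,360) and the blue at (447,355), both lying in the lane over pads 3 and 2. Green (383,370) and white (318,366) stand on pads 1 and 0. The keeper's red sleeve is at (421,309). In the top view amber is at (311,265), blue at (360,266) and the sleeve at (382,316). The pink, teal and purple items are decoys.

```bash
python3 - <<'E'
from h import *
W=np.array([512,384])
def P(n,s,t):
    x,e=tri(s,t); print(n,np.round(x,4),"gap",round(e,4))
P("pad0",(204.1,245.1),(288.1,152.8));P("pad1",(247.4,248.1),(260.7,156.4));P("pad2",(290,249.5),(231,157));P("pad3",(330.9,251.2),(198.5,157.8))
P("grip",(270.9,198.6),(245.7,200.1));P("hinge",(267.1,214.3),(242.2,191.4))
P("amber tip",(334.8,249.3),(200.1,155.7)); P("amber base",(323.4,222),(199.4,183.2)); P("blue base",(284.4,213.7),(236,186.6))
P("green",(243.7,224.2),(259.8,147.1))
# colour masks for the tipped bottles, top and scene; cut_out
for n,ref in(("amber_bottle",{"scene":(328,232),"top":(199,170)}),("blue_bottle",{"scene":(287,230),"top":(231,170)})):
  for c in("scene","top"):
    get_image(c)
    for r in models.cut_out(c,n):
      m=r["region"]
      ys,xs=np.nonzero(m); ctr=np.array([xs.mean(),ys.mean()])
      if np.linalg.norm(ctr-ref[c])<25:
        q=cv2.minAreaRect(np.c_[xs,ys].astype(np.float32)); 
        print(n,c,round(r["confidence"],2),m.sum(),ctr.round(1),[np.round(v,1) for v in q], (onz(c,ctr,.035)).round(4))
        cv2.imwrite(f"pics/m_{n}_{c}.png",m.astype(np.uint8)*255)
        # fit axis on z=.035 plane (approx)
        g=np.array([onz(c,(x,y),.045) for x,y in zip(xs,ys)])[:,:2]; w,v=np.linalg.eigh(np.cov(g.T)); d=v[:,1]*np.sign(v[0,1]); print("  axis deg",np.degrees(np.arctan2(d[1],d[0])).round(1),g.mean(0).round(4), (g@d).min().round(4),(g@d).max().round(4))
E
```

```text
pad0 [ 0.6384 -0.1304  0.0298] gap 0.0094
pad1 [ 0.6241 -0.0185  0.0124] gap 0.006
pad2 [0.6187 0.0988 0.0116] gap 0.0116
pad3 [0.6126 0.219  0.0092] gap 0.0004
grip [0.4473 0.0349 0.0493] gap 0.0092
hinge [0.4852 0.0379 0.0179] gap 0.0145
amber tip [0.6182 0.2195 0.0234] gap 0.0167
amber base [0.5104 0.2049 0.023 ] gap 0.0067
blue base [0.4991 0.0761 0.0364] gap 0.0153
green [ 0.6332 -0.0187  0.1155] gap 0.0067
amber_bottle scene 0.61 604 [328.  229.7] [array([327.5, 231. ]), array([36., 19.]), np.float64(90.0)] [0.5543 0.2115 0.035 ]
  axis deg 1.8 [0.5633 0.2098] 0.4998 0.6435
amber_bottle top 0.91 346 [199.  170.7] [array([199.5, 169. ]), array([30., 13.]), np.float64(90.0)] [0.5561 0.2105 0.035 ]
  axis deg 8.6 [0.5541 0.2092] 0.5261 0.6441
blue_bottle scene 0.59 561 [285.4 227.9] [array([285. , 228.5]), array([35., 18.]), np.float64(90.0)] [0.5574 0.0886 0.035 ]
  axis deg 8.0 [0.5664 0.0884] 0.5028 0.6439
blue_bottle top 0.8 372 [230.2 171.3] [array([230.1, 170.5]), array([31.6, 13. ]), np.float64(79.4)] [0.5575 0.0924 0.035 ]
  axis deg 11.6 [0.5555 0.0918] 0.5055 0.6265
```

>>> {"api": "apply_moves", "payload": {"slide": [[0, 0.04, -0.01], [0, 0.08, -0.02], [0, 0.1, -0.03], [0, 0.1, -0.03]], "delta_rot": [[0, 0, 0.0], [0.1, 0.1, 0.1], [0.2, 0.2, 0.2], [0.3, 0.3, 0.3]]}}

```text
time_s: 2.13
ee_pos: [0.2478, -0.6858, 0.2506]
tool_rot: [[0.976, 0.145, 0.161], [0.101, -0.962, 0.253], [0.192, -0.231, -0.954]]
wrist_force: [0.1, 1.2, 0.3]
width: 0.0855
finger_force: 0.0
```

```bash
python3 -c "
from h import *
s=robot.observe(); print([np.round(s[k],5).tolist() for k in('time_s','joint_pos','ee_pos','tool_rot','wrist_force')])"
```

```text
[2.1333, [-80.69157, 32.05851, 64.59991, 11.60487, 96.41963, 2.03456], [0.24776, -0.68581, 0.2506], [[0.9762, 0.14523, 0.16105], [0.10133, -0.96206, 0.25331], [0.19173, -0.23096, -0.95389]], [0.11792, 1.2265, 0.28386]]
```

>>> {"api": "apply_moves", "payload": {"slide": [[-0.01, -0.02, 0], [-0.02, -0.06, -0.01], [-0.02, -0.1, -0.02], [-0.02, -0.14, -0.04], [-0.02, -0.16, -0.04]], "delta_rot": [[-0.1, -0.1, -0.1], [-0.2, -0.2, -0.2], [-0.3, -0.3, -0.3], [-0.4, -0.3, -0.3], [-0.5, -0.3, -0.2]]}}

```text
time_s: 2.55
ee_pos: [0.1969, -0.5403, 0.3242]
tool_rot: [[0.963, 0.268, 0.008], [0.266, -0.947, -0.18], [-0.04, 0.175, -0.984]]
wrist_force: [-0.4, -0.0, 2.3]
width: 0.0853
finger_force: 0.0
```

```bash
cat > kin.py <<'E'
import numpy as np, itertools
from scipy.optimize import least_squares
from scipy.spatial.transform import Rotation as Ro
r=lambda a,d: Ro.from_euler(a,d,degrees=True).as_matrix()
def fk(q,p,s4=1,s6=1):
    a1,b,d1,L2,a3,L3,d6,c4,c6=p
    A=r('z',q[0]);B=A@r('y',q[1]);C=B@r('y',q[2]);D=C@r('z',s4*q[3]+c4)@r('y',q[4])
    return A@[a1,b,d1]+B@[0,0,L2]+C@[a3,0,L3]+D@[0,0,d6], D@r('z',s6*q[5]+c6)
def fit(S):
    best=None
    for s4,s6,c4,c6 in itertools.product((1,-1),(1,-1),(0,90,180,-90),(0,90,180,-90)):
        f=lambda p: np.concatenate([np.r_[fk(q,[*p,c4,c6],s4,s6)[0]-x,.3*(fk(q,[*p,c4,c6],s4,s6)[1]-R).ravel()] for q,x,R in S])
        o=least_squares(f,[0,.07,.2,.4,0,.4,.2])
        if best is None or o.cost<best[0]: best=(o.cost,[*o.x,c4,c6],s4,s6)
    return best
E
cat > log.py <<'E'
import json; from h import *
s=robot.observe()
open('log.jsonl','a').write(json.dumps([np.array(s[k]).tolist() for k in('joint_pos','ee_pos','tool_rot')])+'\n')
E
python3 - <<'E'
import json
open('log.jsonl','w').write(json.dumps([[-76.61371,12.42645,92.44240,5e-4,75.1322,-6.42811],[0.21188719,-0.58798613,0.21779843],[[.940796,.338972,0],[.338972,-.940796,0],[0,0,-1]]])+'\n'+json.dumps([[-80.69157, 32.05851, 64.59991, 11.60487, 96.41963, 2.03456], [0.24776, -0.68581, 0.2506], [[0.9762, 0.14523, 0.16105], [0.10133, -0.96206, 0.25331], [0.19173, -0.23096, -0.95389]]])+'\n')
E
python3 log.py; python3 - <<'E'
from kin import *; import json
S=[[np.array(x) for x in json.loads(l)] for l in open('log.jsonl')]
print(S[-1]); print(fit(S))
E
```

```text
[array([-75.82672466,  -4.29866368,  99.38350583,  -2.12728566,
        74.76585965,  -1.06605739]), array([ 0.19689621, -0.54028616,  0.32422039]), array([[ 0.9632582 ,  0.26844455,  0.00843628],
       [ 0.26554511, -0.94720757, -0.17967642],
       [-0.04024225,  0.175315  , -0.98368959]])]
(np.float64(4.603247344751675e-11), [np.float64(9.011996167193614e-06), np.float64(0.06999982304627275), np.float64(0.2944015377284107), np.float64(0.45450691920282094), np.float64(0.06140585063381876), np.float64(0.5576905430820779), np.float64(0.3180054505224822), 0, 90], 1, 1)
```

```bash
cat > fit.py <<'E'
from h import *
from scipy.optimize import minimize, least_squares
def T(p,pts): 
    c,s=np.cos(p[2]),np.sin(p[2]); pts=np.asarray(pts,float)
    return np.c_[p[0]+c*pts[:,0]-s*pts[:,1],p[1]+s*pts[:,0]+c*pts[:,1],pts[:,2]]
def box(x0,x1,y0,y1,z0,z1): return [(x,y,z) for x in(x0,x1) for y in(y0,y1) for z in(z0,z1)]
# lying bottle: origin at body centre(41mm from base), x along axis; z world, centre height .035
a=np.linspace(0,2*np.pi,16,endpoint=False)
cap=[(x,.017*np.cos(t),.035+.017*np.sin(t)) for x in(.049,.071) for t in a]
LY=[np.array(box(-.041,.041,-.023,.023,.012,.058)),np.array(cap),np.array(box(.04,.05,-.012,.012,.023,.047))]
SS=8
def render(cam,parts,p,shape=(384,512),roi=None):
    x0,y0,w,h=roi; im=np.zeros((h*SS,w*SS),np.uint8)
    for q in parts:
        uv=np.array([proj(cam,X) for X in T(p,q)]); uv=((uv-[x0,y0]+.5)*SS).round().astype(np.int32)
        cv2.fillConvexPoly(im,cv2.convexHull(uv),255)
    return cv2.resize(im,(w,h),interpolation=cv2.INTER_AREA)/255.
def fitmask(masks,parts,p0):
    rois={}
    for c,m in masks.items():
        ys,xs=np.nonzero(m); rois[c]=(xs.min()-6,ys.min()-6,xs.max()-xs.min()+13,ys.max()-ys.min()+13)
    def cost(p):
        t=0
        for c,m in masks.items():
            x0,y0,w,h=rois[c]; t+=np.abs(render(c,parts,p,roi=rois[c])-m[y0:y0+h,x0:x0+w]).sum()/m.sum()
        return t
    S=np.array(p0)+np.array([[0,0,0],[.01,0,0],[0,.01,0],[0,0,.15]])
    return minimize(cost,p0,method="Nelder-Mead",options=dict(initial_simplex=S,xatol=1e-4,fatol=1e-4,maxiter=250))
E
python3 - <<'E'
from fit import *
W=np.array([512,384]); import collections
obs=[]
L0=np.array([.622,.042,.0])
names=[("pad0",[[-0,-.177,.012],[0,-.059,.012],[0,.059,.012],[0,.177,.012]]),("keeper_hinge",[[-.14,0,.03]])]
for k in range(3):
  for c in("scene","top"):
    get_image(c)
    for n,pts in names:
      for r in models.place_of(c,n):
        uv=np.array(r["xy"])*W
        d=[np.linalg.norm(proj(c,X)-uv) for X in T(L0,pts)]; i=int(np.argmin(d))
        if d[i]<9: obs.append((c,pts[i],uv,n+str(i)))
f=lambda p:np.concatenate([proj(c,T(p,[q])[0])-uv for c,q,uv,_ in obs])
o=least_squares(f,L0,loss="soft_l1"); print("lane pts",o.x.round(4),len(obs),np.abs(f(o.x)).mean())
for c in("scene","top"):
  o1=least_squares(lambda p:np.concatenate([proj(c,T(p,[q])[0])-uv for cc,q,uv,_ in obs if cc==c]),L0,loss="soft_l1"); print(c,o1.x.round(4))
for i in range(4): print(T(o.x,[names[0][1][i]]).round(4))
for n,ref,p0 in(("amber_bottle",{"scene":(328,232),"top":(199,170)},[.55,.209,.0]),("blue_bottle",{"scene":(287,230),"top":(231,170)},[.55,.09,.15])):
  ms={}
  for c in("scene","top"):
    for t in range(4):
      get_image(c)
      for r in models.cut_out(c,n):
        m=r["region"]; ys,xs=np.nonzero(m)
        if c not in ms and np.linalg.norm(np.array([xs.mean(),ys.mean()])-ref[c])<25: ms[c]=m
      if c in ms: break
  for mm in(ms,*({c:m} for c,m in ms.items())):
    o=fitmask(mm,LY,p0); print(n,list(mm),o.x.round(4),np.degrees(o.x[2]).round(1),round(o.fun,3))
E
```

```text
lane pts [0.6253 0.0428 0.0649] 26 1.2115326703746705
scene [0.6227 0.0427 0.0499]
top [0.6272 0.0426 0.0723]
[[ 0.6368 -0.1338  0.012 ]]
[[ 0.6291 -0.0161  0.012 ]]
[[0.6215 0.1017 0.012 ]]
[[0.6138 0.2194 0.012 ]]Traceback (most recent call last):
  File "<stdin>", line 29, in <module>
  File "fit.py", line 28, in fitmask
    return minimize(cost,p0,method="Nelder-Mead",options=dict(initial_simplex=S,xatol=1e-4,fatol=1e-4,maxiter=250))
    res = _minimize_neldermead(fun, x0, args, callback, bounds=bounds,
                               **options)
    fxcc = func(xcc)
    fx = function(np.copy(x), *(wrapper_args + args))
  File "fit.py", line 25, in cost
    x0,y0,w,h=rois[c]; t+=np.abs(render(c,parts,p,roi=rois[c])-m[y0:y0+h,x0:x0+w]).sum()/m.sum()
                                 ~~~~~~^^^^^^^^^^^^^^^^^^^^^^^
  File "fit.py", line 15, in render
    uv=np.array([proj(cam,X) for X in T(p,q)]); uv=((uv-[x0,y0]+.5)*SS).round().astype(np.int32)
                 ~~~~^^^^^^^
  File "h.py", line 13, in proj
    ci=camera_info(cam); f=K(ci); c=np.array(ci["attitude"]).T@(np.array(P)-ci["position"])
ValueError: time passes only in moves, steps and waits
```

```bash
sed -i 's/^def K/import functools\ncamera_info=functools.lru_cache(None)(camera_info)\ndef K/' h.py
python3 - <<'E'
from fit import *
for n,ref,p0 in(("amber_bottle",{"scene":(328,232),"top":(199,170)},[.55,.209,.0]),("blue_bottle",{"scene":(287,230),"top":(231,170)},[.55,.09,.15])):
  ms={}
  for c in("scene","top"):
    for t in range(4):
      get_image(c)
      for r in models.cut_out(c,n):
        m=r["region"]; ys,xs=np.nonzero(m)
        if c not in ms and np.linalg.norm(np.array([xs.mean(),ys.mean()])-ref[c])<25: ms[c]=m
      if c in ms: break
  for mm in(ms,*({c:m} for c,m in ms.items())):
    o=fitmask(mm,LY,p0); print(n,list(mm),o.x.round(4),np.degrees(o.x[2]).round(1),round(o.fun,3))
# lane mask check
ms={}
im={c:get_image(c) for c in("scene","top")}
cv2.imwrite("pics/crop.png",np.hstack([cv2.resize(im["scene"][180:280,160:380,::-1],(440,200),interpolation=cv2.INTER_CUBIC),cv2.resize(im["top"][130:210,165:325,::-1],(360,200),interpolation=cv2.INTER_CUBIC)]))
np.savez("im0.npz",**im)
E
```

```text
amber_bottle ['scene', 'top'] [0.5473 0.2092 0.1473] 8.4 0.309
amber_bottle ['scene'] [0.5419 0.2114 0.0875] 5.0 0.133
amber_bottle ['top'] [0.5484 0.2087 0.1587] 9.1 0.12
blue_bottle ['scene', 'top'] [0.5466 0.088  0.1746] 10.0 0.252
blue_bottle ['scene'] [0.5472 0.0864 0.1717] 9.8 0.07
blue_bottle ['top'] [0.5494 0.0899 0.1752] 10.0 0.117
```

```bash
cat >> kin.py <<'E'
import json
D=np.diag([1.,-1,-1])
def Rb(psi,al): return r('z',psi)@r('y',al)@D   # al: tilt deg; th at grasp, th-90 at standing
LO=np.array([-157.48,-44.54,17.64,-64.5,7.68,-147.95]);HI=np.array([157.48,120.13,146.25,244.5,150.69,147.95])
PAR=fit([[np.array(x) for x in json.loads(l)] for l in open('log.jsonl')][:3])[1]
def ik(x,R,q0):
    best=None
    for k in range(3):
        s=np.clip(np.array(q0)+np.random.default_rng(k).normal(0,15*k,6),LO+1,HI-1)
        o=least_squares(lambda q:np.r_[fk(q,PAR)[0]-x,.3*(fk(q,PAR)[1]-R).ravel()],s,bounds=(LO,HI),x_scale=30)
        if best is None or o.cost<best.cost: best=o
        if best.cost<1e-9: break
    return best.x,best.cost
def step(x,R,tx,tR):
    return R.T@(np.array(tx)-x), Ro.from_matrix(R.T@tR).as_rotvec(degrees=True)/45
E
python3 - <<'E'
from kin import *
def rep(n,x,R,q):
    q,c=ik(np.array(x),R,q); print(n,np.round(x,3),q.round(0),f"{c:.1e}"); return q
for th in(35,45,55):
  print("theta",th)
  for nm,c,psi,pad in(("amber",(.547,.2095),7.5,(.6138,.2194)),("blue",(.5475,.088),10,(.6215,.1017))):
    q=np.array([20,30,90,0,70,0.])
    ax=np.array([np.cos(np.radians(psi)),np.sin(np.radians(psi)),0]); Rs=Rb(psi,th); g=np.r_[c,.035]+.019*ax-.005*Rs[:,2]
    q=rep("pre",g-.1*Rs[:,2],Rs,q); q=rep(nm+" grasp",g,Rs,q); q=rep("lift",g+[0,0,.1],Rs,q)
    q=rep("rot45",g+[0,0,.12],Rb(psi,th-45),q)
    q=rep("rot90",g+[0,0,.1],Rb(psi,th-90),q)
    Rf=Rb(psi,th-90); b=np.array([*pad,.012]); o=Rf@(Rs.T@(g-(np.r_[c,.035]-.041*ax)))
    q=rep("above",b+o+[0,0,.03],Rf,q); q=rep("place",b+o,Rf,q); q=rep("retreat",b+o-.09*Rf[:,2],Rf,q)
print(PAR)
E
```

```text
theta 35
pre [0.626 0.22  0.121] [ 12.  46.  62.   3. 107.  95.] 4.9e-29
amber grasp [0.569 0.212 0.039] [12. 45. 73.  3. 97. 94.] 1.0e-23
lift [0.569 0.212 0.139] [ 12.  38.  72.   3. 105.  95.] 4.5e-27
rot45 [0.569 0.212 0.159] [ 14.   7. 105.  -1.  57.  98.] 5.4e-29
rot90 [0.569 0.212 0.139] [ 17.  -7. 133. -53.   8. 148.] 1.1e-03
above [0.61  0.219 0.105] [ 16.   2. 126. -53.   8. 148.] 2.2e-03
place [0.61  0.219 0.075] [ 16.   5. 125. -53.   8. 148.] 3.4e-03
retreat [0.537 0.209 0.126] [ 17. -11. 137. -52.   8. 148.] 1.4e-03
pre [0.626 0.102 0.121] [  4.  43.  67.  -3. 105.  85.] 1.1e-18
blue grasp [0.569 0.092 0.039] [ 4. 42. 78. -3. 95. 85.] 6.7e-24
lift [0.569 0.092 0.139] [  4.  35.  77.  -3. 103.  84.] 5.6e-28
rot45 [0.569 0.092 0.159] [  1.   4. 110.   2.  57.  81.] 4.6e-30
rot90 [0.569 0.092 0.139] [ -4.  -8. 140. 120.  14. -39.] 1.0e-22
above [0.617 0.101 0.105] [ -2.   5. 134. 142.  17. -60.] 1.6e-19
place [0.617 0.101 0.075] [ -2.  10. 134. 150.  20. -69.] 1.7e-26
retreat [0.545 0.088 0.126] [ -5.  -9. 144. 123.  15. -43.] 1.1e-17
theta 45
pre [0.639 0.222 0.109] [ 12.
[... 1629 characters left out ...]

blue grasp [0.57  0.092 0.038] [  5.  56.  63.  -5. 116.  85.] 9.7e-22
lift [0.57  0.092 0.138] [  5.  49.  63.  -5. 122.  84.] 2.2e-23
rot45 [0.57  0.092 0.158] [ 3. 17. 94. -1. 79. 83.] 1.3e-18
rot90 [0.57  0.092 0.138] [ -1.  -6. 128.  16.  24.  66.] 7.5e-27
above [0.619 0.101 0.106] [ -0.   3. 123.  17.  20.  65.] 9.4e-20
place [0.619 0.101 0.076] [ -0.   7. 124.  21.  16.  61.] 7.2e-28
retreat [0.568 0.092 0.15 ] [ -1.  -8. 128.  15.  26.  67.] 7.2e-16
[np.float64(9.011996167193614e-06), np.float64(0.06999982304627275), np.float64(0.2944015377284107), np.float64(0.45450691920282094), np.float64(0.06140585063381876), np.float64(0.5576905430820779), np.float64(0.3180054505224822), 0, 90]
```

```bash
cat > go.py <<'E'
from kin import *
from bench import robot
th=50
def grasp(c,psi):
    ax=np.array([np.cos(np.radians(psi)),np.sin(np.radians(psi)),0]); Rs=Rb(psi,th)
    return np.r_[c,.035]+.019*ax-.005*Rs[:,2],Rs
A=grasp((.547,.2095),8); B=grasp((.5475,.088),10)
def now():
    s=robot.observe(); return s['ee_pos'],np.array(s['tool_rot']),s['joint_pos'],s
def show(n,tx,tR,st=None,k=4):
    x,R,q=(now()[:3] if st is None else st)
    d,w=step(x,R,tx,tR); print(n,"slide",d.round(4),"rot",w.round(4),"deg",round(np.linalg.norm(w)*45,1),"m",round(np.linalg.norm(d),3))
    for f in np.linspace(1/k,1,k):
        xx=x+f*(np.array(tx)-x); RR=R@Ro.from_rotvec(f*w*45,degrees=True).as_matrix(); q,c=ik(xx,RR,q); print("   ",xx.round(3),q.round(0),f"{c:.0e}")
    return np.array(tx),tR,q
E
python3 - <<'E'
from go import *
g,Rs=A; x,R,q,s=now(); p=g-.1*Rs[:,2]; print(g,p)
st=show("trans",[p[0],p[1],.30],R,k=6)
st=show("rot",[p[0],p[1],p[2]+.06],Rs,st)
E
```

```text
[0.56960804 0.21267735 0.03821394] [0.64546698 0.22333863 0.1024927 ]
trans slide [ 0.6363 -0.6076 -0.1075] rot [0. 0. 0.] deg 0.0 m 0.886
    [ 0.271 -0.413  0.316] [-62. -14. 108.  -4.  77.  13.] 2e-22
    [ 0.346 -0.286  0.313] [-44. -18. 112.  -7.  79.  32.] 2e-23
    [ 0.421 -0.159  0.31 ] [-23. -16. 111.  -9.  81.  52.] 6e-21
    [ 0.496 -0.031  0.307] [ -6.  -7. 104. -10.  82.  70.] 5e-21
    [0.571 0.096 0.303] [  8.   5.  92. -10.  84.  83.] 9e-19
    [0.645 0.223 0.3  ] [18. 19. 76. -9. 88. 93.] 1e-27
rot slide [ 0.0054 -0.0228  0.1355] rot [ 0.2744 -1.0707  0.0641] deg 49.8 m 0.138
    [0.645 0.223 0.266] [16. 28. 68. -6. 98. 92.] 3e-18
    [0.645 0.223 0.231] [ 15.  38.  60.  -3. 108.  92.] 5e-17
    [0.645 0.223 0.197] [ 13.  48.  52.   0. 118.  93.] 2e-27
    [0.645 0.223 0.162] [ 12.  58.  43.   4. 129.  95.] 2e-22
```

>>> {"api": "apply_moves", "payload": {"slide": [[0.128, -0.122, -0.0215], [0.128, -0.122, -0.0215], [0.128, -0.122, -0.0215], [0.128, -0.122, -0.0215], [0.128, -0.122, -0.0215]], "delta_rot": [[0, 0, 0], [0, 0, 0], [0, 0, 0], [0, 0, 0], [0, 0, 0]], "fingers": 1, "newtons": 30}}

```text
time_s: 4.77
ee_pos: [0.289, -0.383, 0.3155]
tool_rot: [[0.962, 0.272, 0.009], [0.27, -0.948, -0.168], [-0.037, 0.164, -0.986]]
wrist_force: [-0.3, 0.6, 0.1]
width: 0.0852
finger_force: 0.0
```

>>> {"api": "apply_moves", "payload": {"slide": [[0.128, -0.122, -0.0215], [0.128, -0.122, -0.0215], [0.128, -0.122, -0.0215], [0.128, -0.122, -0.0215], [0.128, -0.122, -0.0215]], "delta_rot": [[0, 0, 0], [0, 0, 0], [0, 0, 0], [0, 0, 0], [0, 0, 0]]}}

```text
time_s: 5.18
ee_pos: [0.3794, -0.2296, 0.3117]
tool_rot: [[0.962, 0.273, 0.01], [0.271, -0.948, -0.168], [-0.037, 0.164, -0.986]]
wrist_force: [-0.4, -0.3, -0.2]
width: 0.0858
finger_force: 0.0
```

>>> {"api": "apply_moves", "payload": {"slide": [[0.128, -0.122, -0.0215], [0.128, -0.122, -0.0215], [0.128, -0.122, -0.0215], [0.128, -0.122, -0.0215], [0.128, -0.122, -0.0215]], "delta_rot": [[0, 0, 0], [0, 0, 0], [0, 0, 0], [0, 0, 0], [0, 0, 0]]}}

```text
time_s: 5.6
ee_pos: [0.4698, -0.076, 0.3075]
tool_rot: [[0.962, 0.273, 0.009], [0.271, -0.948, -0.168], [-0.037, 0.164, -0.986]]
wrist_force: [-0.9, 0.5, 0.0]
width: 0.0853
finger_force: 0.0
```

>>> {"api": "apply_moves", "payload": {"slide": [[0.128, -0.122, -0.0215], [0.128, -0.122, -0.0215], [0.128, -0.122, -0.0215], [0.128, -0.122, -0.0215], [0.128, -0.122, -0.0215]], "delta_rot": [[0, 0, 0], [0, 0, 0], [0, 0, 0], [0, 0, 0], [0, 0, 0]]}}

```text
time_s: 6.02
ee_pos: [0.5602, 0.077, 0.3028]
tool_rot: [[0.962, 0.272, 0.008], [0.27, -0.948, -0.168], [-0.038, 0.164, -0.986]]
wrist_force: [-0.9, -0.3, 0.2]
width: 0.0856
finger_force: 0.0
```

>>> {"api": "apply_moves", "payload": {"slide": [[0.128, -0.122, -0.0215], [0.128, -0.122, -0.0215], [0.128, -0.122, -0.0215], [0.128, -0.122, -0.0215], [0.128, -0.122, -0.0215]], "delta_rot": [[0, 0, 0], [0, 0, 0], [0, 0, 0], [0, 0, 0], [0, 0, 0]]}}

```text
time_s: 6.43
ee_pos: [0.6502, 0.2304, 0.2975]
tool_rot: [[0.962, 0.272, 0.007], [0.269, -0.948, -0.168], [-0.039, 0.164, -0.986]]
wrist_force: [-0.9, -1.3, 0.3]
width: 0.0855
finger_force: 0.0
```

```bash
python3 log.py; python3 - <<'E'
from go import *
g,Rs=A; p=g-.1*Rs[:,2]; x,R,q,s=now(); print(s['time_s'],x,q,fk(q,PAR)[0]-x)
st=show("rot",[p[0],p[1],p[2]+.06],Rs)
E
```

```text
6.4333 [0.65024707 0.23038091 0.29754269] [17.98290892 19.81585419 75.31156535 -9.3518267  87.54467449 92.79874239] [ 1.43877103e-06 -6.49356374e-07 -2.30733382e-06]
rot slide [-0.0012 -0.0168  0.1343] rot [ 0.2741 -1.0709  0.0689] deg 49.8 m 0.135
    [0.649 0.229 0.264] [16. 29. 68. -6. 98. 92.] 3e-18
    [0.648 0.227 0.23 ] [ 15.  38.  60.  -3. 108.  92.] 5e-17
    [0.647 0.225 0.196] [ 13.  48.  52.   0. 119.  93.] 3e-27
    [0.645 0.223 0.162] [ 12.  58.  43.   4. 129.  95.] 1e-22
```

>>> {"api": "apply_moves", "payload": {"slide": [[0, -0.008, 0.067], [0, -0.008, 0.067], [0, -0.008, 0.067], [0, -0.008, 0.067], [0, -0.008, 0.067]], "delta_rot": [[0.137, -0.535, 0.034], [0.137, -0.535, 0.034], [0.137, -0.535, 0.034], [0.137, -0.535, 0.034], [0.137, -0.535, 0.034]]}}

```text
time_s: 6.85
ee_pos: [0.6477, 0.2201, 0.2267]
tool_rot: [[0.88, 0.219, -0.421], [0.166, -0.973, -0.159], [-0.445, 0.07, -0.893]]
wrist_force: [-0.2, -0.6, -0.3]
width: 0.0855
finger_force: 0.0
```

```bash
python3 - <<'E'
from go import *
g,Rs=A; p=g-.1*Rs[:,2]
st=show("rot",[p[0],p[1],p[2]+.06],Rs)
st=show("pre",p,Rs,st); st=show("grasp",g,Rs,st)
E
```

```text
rot slide [ 0.0271 -0.0082  0.0578] rot [ 0.1352 -0.5259  0.0267] deg 24.5 m 0.064
    [0.647 0.221 0.211] [ 14.  43.  56.  -1. 113.  93.] 2e-22
    [0.647 0.222 0.195] [ 13.  48.  52.   0. 119.  93.] 2e-21
    [0.646 0.223 0.179] [ 12.  53.  48.   2. 124.  94.] 3e-20
    [0.645 0.223 0.162] [ 12.  58.  43.   4. 129.  95.] 7e-19
pre slide [0.046  0.     0.0386] rot [0. 0. 0.] deg 0.0 m 0.06
    [0.645 0.223 0.147] [ 12.  59.  43.   4. 128.  95.] 3e-22
    [0.645 0.223 0.132] [ 12.  60.  44.   4. 127.  95.] 6e-22
    [0.645 0.223 0.117] [ 12.  60.  44.   4. 126.  95.] 1e-21
    [0.645 0.223 0.102] [ 12.  61.  44.   4. 125.  94.] 2e-21
grasp slide [-0.  -0.   0.1] rot [0. 0. 0.] deg 0.0 m 0.1
    [0.627 0.221 0.086] [ 12.  60.  49.   4. 122.  94.] 1e-19
    [0.608 0.218 0.07 ] [ 12.  58.  53.   3. 119.  94.] 2e-19
    [0.589 0.215 0.054] [ 12.  57.  57.   3. 116.  94.] 1e-19
    [0.57  0.213 0.038] [ 12.  56.  61.   3. 113.  94.] 4e-20
```

>>> {"api": "apply_moves", "payload": {"slide": [[0.027, -0.008, 0.058], [0.027, -0.008, 0.058], [0.027, -0.008, 0.058], [0.027, -0.008, 0.058], [0.027, -0.008, 0.058]], "delta_rot": [[0.135, -0.526, 0.027], [0.135, -0.526, 0.027], [0.135, -0.526, 0.027], [0.135, -0.526, 0.027], [0.135, -0.526, 0.027]]}}

```text
time_s: 7.27
ee_pos: [0.6442, 0.2238, 0.1618]
tool_rot: [[0.636, 0.14, -0.759], [0.09, -0.99, -0.107], [-0.766, -0.0, -0.643]]
wrist_force: [0.1, 0.4, -0.7]
width: 0.0853
finger_force: 0.0
```

>>> {"api": "apply_moves", "payload": {"slide": [[0.023, 0, 0.02], [0.046, 0, 0.039], [0.046, 0, 0.065], [0.046, 0, 0.09], [0.046, 0, 0.09]], "delta_rot": [[0, 0, 0], [0, 0, 0], [0, 0, 0], [0, 0, 0], [0, 0, 0]]}}

```text
time_s: 7.68
ee_pos: [0.6012, 0.2199, 0.0718]
tool_rot: [[0.636, 0.144, -0.758], [0.093, -0.99, -0.11], [-0.766, -0.0, -0.643]]
wrist_force: [-1.0, -0.7, -1.2]
width: 0.0852
finger_force: 0.0
```

```bash
python3 - <<'E'
from go import *
from h import save
import cv2
save("scene","s1")
im=cv2.imread("pics/s1.png"); cv2.imwrite("pics/s1c.png",cv2.resize(im[220:440,380:640],None,fx=2.5,fy=2.5))
st=show("grasp",*A,k=1)
E
```

```text
grasp slide [0.0049 0.0027 0.05  ] rot [ 0.0036 -0.0064  0.0041] deg 0.4 m 0.05
    [0.57  0.213 0.038] [ 12.  56.  61.   3. 113.  94.] 3e-16
```

View pics/s1c.png

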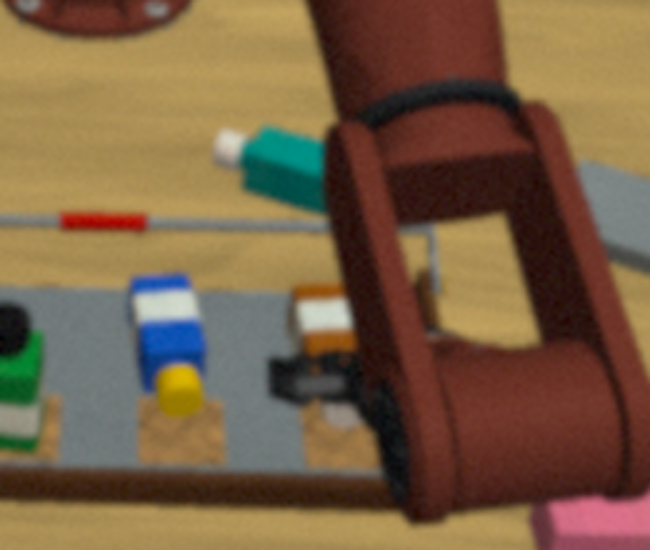

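The crop shows the gripper leaning over the amber bottle near (330,375), with the blue bottle untouched. The wrist is well above the rail. Next is the final advance, then a light close.

>>> {"api": "apply_moves", "payload": {"slide": [[0.001, 0.0005, 0.012], [0.003, 0.001, 0.025], [0.005, 0.002, 0.038], [0.005, 0.002, 0.05], [0.005, 0.002, 0.05]], "delta_rot": [[0, 0, 0], [0, 0, 0], [0, 0, 0], [0, 0, 0], [0, 0, 0]]}}

```text
time_s: 8.15
ee_pos: [0.5732, 0.214, 0.0403]
tool_rot: [[0.645, 0.143, -0.751], [0.094, -0.99, -0.108], [-0.758, -0.001, -0.652]]
wrist_force: [-0.7, 1.5, -0.7]
width: 0.0854
finger_force: 0.0
```

>>> {"api": "apply_moves", "payload": {"slide": [[0, 0, 0], [0, 0, 0], [0, 0, 0], [0, 0, 0], [0, 0, 0]], "delta_rot": [[0, 0, 0], [0, 0, 0], [0, 0, 0], [0, 0, 0], [0, 0, 0]], "fingers": 0, "newtons": 30}}

```text
time_s: 8.57
ee_pos: [0.5742, 0.214, 0.0401]
tool_rot: [[0.645, 0.142, -0.751], [0.094, -0.99, -0.107], [-0.759, -0.001, -0.652]]
wrist_force: [3.8, 0.4, 4.4]
width: 0.0436
finger_force: 29.9
```

>>> {"api": "apply_moves", "payload": {"slide": [[0, 0, 0], [0, 0, 0], [0, 0, 0], [0, 0, 0], [0, 0, 0]], "delta_rot": [[0, 0, 0], [0, 0, 0], [0, 0, 0], [0, 0, 0], [0, 0, 0]]}}

```text
time_s: 8.98
ee_pos: [0.5742, 0.214, 0.0401]
tool_rot: [[0.645, 0.142, -0.751], [0.094, -0.99, -0.107], [-0.759, -0.001, -0.652]]
wrist_force: [4.4, 1.0, 4.5]
width: 0.044
finger_force: 30.1
```

>>> {"api": "apply_moves", "payload": {"slide": [[-0.008, 0, -0.007], [-0.023, 0, -0.02], [-0.04, 0, -0.034], [-0.053, 0, -0.046], [-0.061, 0, -0.052]], "delta_rot": [[0, 0, 0], [0, 0, 0], [0, 0, 0], [0, 0, 0], [0, 0, 0]]}}

```text
time_s: 9.4
ee_pos: [0.5736, 0.214, 0.1219]
tool_rot: [[0.645, 0.142, -0.751], [0.094, -0.99, -0.107], [-0.758, -0.001, -0.652]]
wrist_force: [0.7, -0.3, -0.6]
width: 0.044
finger_force: 30.8
```

```bash
cat >> go.py <<'E'
pads=[(.6368,-.1338),(.6291,-.0161),(.6215,.1017),(.6138,.2194)]
def place(G,base,pad,psif,al=None):
    gx,gR=G; o=gR.T@(np.array(base)-gx)    # base in tool frame
    psi=np.degrees(np.arctan2(gR[0,1],-gR[1,1])); al0=np.degrees(np.arctan2(-gR[2,0],-gR[2,2]))
    Rf=Rb(psif,al0-90); return np.array([*pad,.012])-Rf@o, Rf, psi, al0
E
cat > amb.py <<'E'
from go import *
GA=(np.array([.5742,.214,.0401]),np.array([[.645,.142,-.751],[.094,-.99,-.107],[-.759,-.001,-.652]]))
baseA=(.5064,.2040,.035)
E
python3 - <<'E'
from amb import *
print(now()[3]['wrist_force'],now()[3]['width'])
for pf in(8,12,15):
  p,Rf,psi,al=place(GA,baseA,pads[3],pf); print(p,psi,al)
  x,R,q,_=now()
  hi=[.585,.21,p[2]+.07]
  st=(x,R,q)
  for f in(1/3,2/3,1): st=show(f"r{f:.2f}",x+f*(np.array(hi)-x),Rb(psi+f*(pf-psi),al-90*f),st,k=2)
  st=show("above",p+[0,0,.02],Rf,st,k=2); st=show("down",p,Rf,st,k=2)
E
```

```text
[ 0.73453752 -0.33232909 -0.57026838] 0.044039158264802314
[0.60871717 0.21896588 0.08054363] 8.162509465809341 49.33659613323864
r0.33 slide [-0.0049  0.0018 -0.0089] rot [-6.000e-04  6.662e-01  2.300e-03] deg 30.0 m 0.01
    [0.576 0.213 0.127] [ 12.  39.  72.   3. 103.  94.] 3e-20
    [0.577 0.213 0.131] [13. 29. 83.  2. 88. 94.] 1e-19
r0.67 slide [ 0.0002  0.0019 -0.0102] rot [1.000e-04 6.667e-01 1.200e-03] deg 30.0 m 0.01
    [0.579 0.212 0.136] [13. 19. 94.  0. 72. 95.] 1e-18
    [0.581 0.211 0.141] [ 14.  10. 105.  -1.  55.  97.] 3e-16
r1.00 slide [ 0.0053  0.0019 -0.0087] rot [-5.000e-04  6.667e-01  1.100e-03] deg 30.0 m 0.01
    [0.583 0.211 0.146] [ 15.   2. 116.  -5.  37. 100.] 6e-23
    [0.585 0.21  0.151] [ 16.  -2. 125. -18.  17. 113.] 2e-20
above slide [-0.0138 -0.0056  0.054 ] rot [0. 0. 0.] deg 0.0 m 0.056
    [0.597 0.214 0.126] [ 16.   2. 125. -22.  14. 118.] 2e-25
    [0.609 0.219 0.101] [ 16.   6. 123. -29.  11. 124.] 3e-21
down slide [-0.013   0.      0.0152] rot [0. 0. 0.] deg 0.0 m 0.02
    [0.609 0.219 0.091] [ 16.   8. 123. -32.  10. 128.] 1e-27
    [0.609 0
[... 1483 characters left out ...]
9 0.212 0.136] [13. 19. 94.  0. 72. 92.] 1e-18
    [0.581 0.211 0.141] [ 14.   9. 105.  -0.  55.  91.] 3e-16
r1.00 slide [ 0.0051  0.0021 -0.0087] rot [ 0.0222  0.6666 -0.0462] deg 30.1 m 0.01
    [0.583 0.211 0.146] [ 13.   2. 116.   1.  36.  89.] 1e-22
    [0.585 0.21  0.151] [ 12.  -3. 126.   6.  16.  82.] 1e-18
above slide [-0.0135 -0.0019  0.0543] rot [0. 0. 0.] deg 0.0 m 0.056
    [0.597 0.214 0.126] [ 13.   1. 125.   7.  13.  81.] 2e-18
    [0.609 0.218 0.101] [ 13.   6. 124.   9.  10.  80.] 3e-17
down slide [-0.013   0.      0.0152] rot [0. 0. 0.] deg 0.0 m 0.02
    [0.609 0.218 0.091] [ 13.   7. 124.  10.   8.  78.] 4e-16
    [0.609 0.218 0.081] [ 13.   8. 124.  12.   8.  77.] 4e-06
```

>>> {"api": "apply_moves", "payload": {"slide": [[-0.001, 0, -0.002], [-0.002, 0.001, -0.004], [-0.003, 0.001, -0.005], [-0.004, 0.002, -0.007], [-0.005, 0.002, -0.009]], "delta_rot": [[0, 0.13, 0], [0, 0.26, 0], [0, 0.4, 0], [0, 0.53, 0], [0, 0.667, 0]]}}

```text
time_s: 9.82
ee_pos: [0.5767, 0.2121, 0.1292]
tool_rot: [[0.935, 0.142, -0.325], [0.134, -0.99, -0.046], [-0.329, -0.001, -0.945]]
wrist_force: [0.4, 0.1, -1.6]
width: 0.0438
finger_force: 30.7
```

>>> {"api": "apply_moves", "payload": {"slide": [[0, 0, -0.002], [0, 0.001, -0.004], [0, 0.001, -0.006], [0, 0.002, -0.008], [0, 0.002, -0.01]], "delta_rot": [[0, 0.13, 0], [0, 0.26, 0], [0, 0.4, 0], [0, 0.53, 0], [0, 0.667, 0]]}}

```text
time_s: 10.23
ee_pos: [0.5796, 0.2106, 0.1389]
tool_rot: [[0.972, 0.142, 0.185], [0.139, -0.99, 0.028], [0.187, -0.001, -0.982]]
wrist_force: [-0.2, 0.5, -1.8]
width: 0.0443
finger_force: 30.7
```

>>> {"api": "apply_moves", "payload": {"slide": [[0.001, 0, -0.002], [0.002, 0.001, -0.004], [0.003, 0.001, -0.005], [0.004, 0.002, -0.007], [0.005, 0.002, -0.009]], "delta_rot": [[0, 0.13, 0], [0, 0.26, 0], [0, 0.4, 0], [0, 0.53, 0], [0, 0.667, 0]]}}

```text
time_s: 10.65
ee_pos: [0.5823, 0.209, 0.1481]
tool_rot: [[0.75, 0.142, 0.646], [0.107, -0.99, 0.094], [0.652, -0.002, -0.758]]
wrist_force: [0.5, -1.9, -1.1]
width: 0.0439
finger_force: 30.7
```

```bash
python3 - <<'E'
from amb import *
from h import save,get_image
import cv2
x,R,q,s=now(); print(x,R.round(3),q.round(1),s['wrist_force'],s['torque'],s['width'])
a=save("scene","s2"); b=save("top","t2")
cv2.imwrite("pics/c2.png",np.hstack([cv2.resize(a[170:270,250:370,::-1],(480,400),interpolation=2),cv2.resize(b[120:220,160:240,::-1],(320,400),interpolation=2)]))
p,Rf,psi,al=place(GA,baseA,(pads[3][0]-.004,pads[3][1]),8)
st=show("above",p+[0,0,.015],Rf,k=3); st=show("down",p,Rf,st,k=2)
E
```

```text
[0.58232106 0.2089941  0.14810406] [[ 0.75   0.142  0.646]
 [ 0.107 -0.99   0.094]
 [ 0.652 -0.002 -0.758]] [ 15.8  -2.4 126.  -17.2  16.7 112.3] [ 0.50482799 -1.9498909  -1.13459978] [-0.18977423  0.40315979 -0.12447356] 0.043861118149946816
above slide [-0.0058 -0.0076  0.054 ] rot [-0.0009  0.0198  0.0047] deg 0.9 m 0.055
    [0.586 0.211 0.126] [ 16.   1. 126. -20.  15. 116.] 4e-26
    [0.595 0.215 0.111] [ 16.   4. 125. -25.  13. 121.] 4e-23
    [0.605 0.219 0.096] [ 16.   7. 124. -31.  11. 127.] 2e-19
down slide [-0.0098  0.      0.0114] rot [0. 0. 0.] deg 0.0 m 0.015
    [0.605 0.219 0.088] [ 16.   8. 124. -34.  10. 130.] 3e-17
    [0.605 0.219 0.081] [ 16.   9. 124. -37.   9. 133.] 3e-16
```

View pics/c2.png

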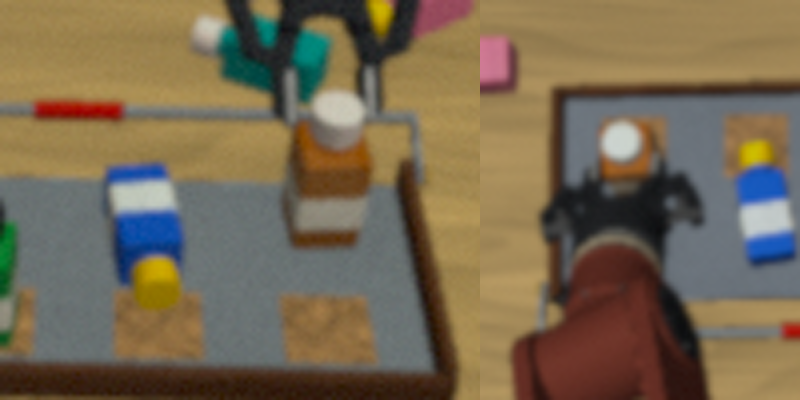

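The amber bottle is upright in the grip. Its cap is at (338,110) in the crop's scene half and (622,141) in the top half, and pad 3 is clear below it at (328,328). I'll check the measured cap against the predicted one.

```bash
python3 - <<'E'
from amb import *
import h
x,R,q,s=now()
o=GA[1].T@(np.array(baseA)-GA[0]); ax=GA[1].T@np.array([.99,.142,0])
b=x+R@o; t=b+.112*(R@ax); print("pred base",b.round(4),"cap",t.round(4),"axis",(R@ax).round(3))
a=h.models.place_of("scene","amber_bottle"); W=[512,384]
us=h.proj("scene",t); ut=h.proj("top",t); print("pred px",us.round(1),ut.round(1))
S=[np.array(r["xy"])*W for r in a]; Tt=[np.array(r["xy"])*W for r in h.models.place_of("top","amber_bottle")]
S=min(S,key=lambda v:np.linalg.norm(v-us));Tt=min(Tt,key=lambda v:np.linalg.norm(v-ut)); print(S,Tt,h.tri(S,Tt))
print(h.tri((334.5,197.5),(195.5,155.3)))
# base front-bottom edge etc; pads by cork colour
for c,roi in(("scene",(315,238,36,26)),):
    im=h.get_image(c); hsv=h.cv2.cvtColor(im,h.cv2.COLOR_RGB2HSV); x0,y0,w,hh=roi
    m=(hsv[y0:y0+hh,x0:x0+w,1]>70); n,l,st,ce=h.cv2.connectedComponentsWithStats(m.astype(np.uint8))
    for k in range(1,n): print(c,st[k],ce[k]+[x0,y0],h.onz(c,ce[k]+[x0,y0],.012))
E
```

```text
pred base [0.5801 0.2074 0.0722] cap [0.5818 0.2079 0.1842] axis [0.015 0.004 1.   ]
pred px [333.8 196.4] [194.6 154.3]
[336.1792 198.912 ] [197.888  156.7104] (array([0.57747441, 0.20698046, 0.17162592]), np.float64(0.01775819353366541))
(array([0.57989248, 0.20801916, 0.17885283]), np.float64(0.005040302983425074))
scene [  5   6  24  17 376] [331.39361702 252.07712766] [0.61826444 0.21988572 0.012     ]
scene [ 0 24 36  2 40] [330.95 262.9 ] [0.65726723 0.21628703 0.012     ]
```

>>> {"api": "apply_moves", "payload": {"slide": [[-0.001, -0.002, 0.012], [-0.002, -0.004, 0.026], [-0.003, -0.006, 0.042], [-0.004, -0.0075, 0.055], [-0.004, -0.0075, 0.055]], "delta_rot": [[0, 0.01, 0], [0, 0.02, 0], [0, 0.02, 0], [0, 0.02, 0], [0, 0.02, 0]]}}

```text
time_s: 11.32
ee_pos: [0.6173, 0.2213, 0.1026]
tool_rot: [[0.743, 0.141, 0.654], [0.106, -0.99, 0.093], [0.661, -0.0, -0.751]]
wrist_force: [-0.3, 0.3, -0.8]
width: 0.0438
finger_force: 31.2
```

>>> {"api": "apply_moves", "payload": {"slide": [[-0.0015, 0, 0.002], [-0.003, 0, 0.004], [-0.0045, 0, 0.005], [-0.0045, 0, 0.005], [-0.0045, 0, 0.005]], "delta_rot": [[0, 0, 0], [0, 0, 0], [0, 0, 0], [0, 0, 0], [0, 0, 0]]}}

```text
time_s: 11.73
ee_pos: [0.6145, 0.2212, 0.0965]
tool_rot: [[0.742, 0.142, 0.655], [0.106, -0.99, 0.095], [0.661, -0.001, -0.75]]
wrist_force: [0.5, 0.2, -1.2]
width: 0.0437
finger_force: 31.2
```

```bash
python3 - <<'E'
from amb import *
x,R,q,s=now(); print(x,q.round(1),s['wrist_force'],s['width'])
o=GA[1].T@(np.array(baseA)-GA[0]); ax=GA[1].T@np.array([.99,.142,0])
print("pred base",x+R@o,"axis",R@ax)
p,Rf,psi,al=place(GA,baseA,(.612,.2194),8)
st=show("down",p,Rf,k=2)
from h import get_image; import cv2
a=get_image("scene"); cv2.imwrite("pics/c3.png",cv2.resize(a[170:270,270:370,::-1],(500,500),interpolation=2))
E
```

```text
[0.61447522 0.22123366 0.09647143] [ 16.2   7.6 123.  -32.9   9.7 128.6] [ 0.51726442  0.22641165 -1.20577223] 0.04371156508413563
pred base [0.62043513 0.22187386 0.0280001 ] axis [-0.01269775 -0.00276954  1.00020174]
down slide [-0.0164  0.0012  0.0068] rot [-0.0034 -0.0167  0.0021] deg 0.8 m 0.018
    [0.611 0.22  0.089] [ 16.   8. 123. -35.   9. 131.] 4e-27
    [0.607 0.219 0.081] [ 16.   9. 124. -37.   9. 133.] 2e-25
```

View pics/c3.png

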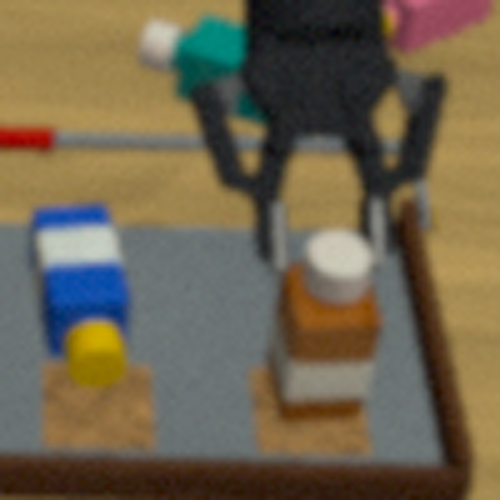

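The bottle hangs upright over pad 3 with its base at about (315,410) in the crop. I'll lower it in small steps.

>>> {"api": "apply_moves", "payload": {"slide": [[-0.003, 0, 0.001], [-0.006, 0, 0.003], [-0.009, 0.001, 0.004], [-0.011, 0.001, 0.005], [-0.011, 0.001, 0.005]], "delta_rot": [[0, -0.005, 0], [0, -0.01, 0], [0, -0.015, 0], [0, -0.015, 0], [0, -0.015, 0]]}}

```text
time_s: 12.2
ee_pos: [0.6089, 0.2192, 0.0839]
tool_rot: [[0.752, 0.142, 0.644], [0.107, -0.99, 0.093], [0.651, -0.001, -0.759]]
wrist_force: [-0.7, 0.2, -1.1]
width: 0.0442
finger_force: 31.2
```

>>> {"api": "apply_moves", "payload": {"slide": [[-0.0007, 0, 0.0007], [-0.0014, 0, 0.0014], [-0.0014, 0, 0.0014]], "delta_rot": [[0, 0, 0], [0, 0, 0], [0, 0, 0]]}}

```text
time_s: 12.45
ee_pos: [0.6101, 0.2197, 0.0835]
tool_rot: [[0.75, 0.142, 0.646], [0.107, -0.99, 0.094], [0.653, -0.001, -0.757]]
wrist_force: [-0.7, -1.7, -1.3]
width: 0.0436
finger_force: 31.5
```

```bash
python3 - <<'E'
from amb import *
x,R,q,s=now(); print(x,q.round(1),s['wrist_force'],s['width'])
o=GA[1].T@(np.array(baseA)-GA[0]); ax=GA[1].T@np.array([.99,.142,0])
print("pred base",x+R@o,"axis",R@ax)
E
```

```text
[0.61006383 0.21973377 0.08353244] [ 16.1   8.7 123.4 -34.9   9.  130.6] [-0.65487434 -1.71053477 -1.28323464] 0.04362549824994249
pred base [0.61526698 0.22027636 0.01499861] axis [-0.00165005 -0.0013208   1.00028393]
```

>>> {"api": "apply_moves", "payload": {"slide": [[-0.0007, 0, 0.0007], [-0.0013, 0, 0.0013], [-0.0013, 0, 0.0013]], "delta_rot": [[0, 0, 0], [0, 0, 0], [0, 0, 0]]}}

```text
time_s: 12.7
ee_pos: [0.6116, 0.2202, 0.084]
tool_rot: [[0.747, 0.143, 0.649], [0.107, -0.99, 0.095], [0.656, -0.001, -0.755]]
wrist_force: [-3.6, -1.9, 6.9]
width: 0.0438
finger_force: 32.5
```

>>> {"api": "apply_moves", "payload": {"slide": [[-0.0007, 0, 0.0007], [-0.001, 0, 0.001], [-0.001, 0, 0.001]], "delta_rot": [[0, 0, 0], [0, 0, 0], [0, 0, 0]]}}

```text
time_s: 12.95
ee_pos: [0.6128, 0.2204, 0.0844]
tool_rot: [[0.745, 0.143, 0.652], [0.107, -0.99, 0.096], [0.658, -0.002, -0.753]]
wrist_force: [-6.1, -3.3, 11.8]
width: 0.0439
finger_force: 33.1
```

>>> {"api": "apply_moves", "payload": {"slide": [[0, 0, 0], [0, 0, 0], [0, 0, 0], [0, 0, 0], [0, 0, 0]], "delta_rot": [[0, 0, 0], [0, 0, 0], [0, 0, 0], [0, 0, 0], [0, 0, 0]], "fingers": 1}}

```text
time_s: 13.37
ee_pos: [0.609, 0.2195, 0.0792]
tool_rot: [[0.751, 0.142, 0.645], [0.107, -0.99, 0.093], [0.652, -0.001, -0.759]]
wrist_force: [0.4, -0.1, 0.1]
width: 0.0851
finger_force: 0.0
```

```bash
python3 - <<'E'
from amb import *
x,R,q,s=now(); print(x,q.round(1),s['wrist_force'],s['width'])
st=show("ret",x-.09*R[:,2],R,k=2)
g,Rs=B; p=g-.1*Rs[:,2]+[0,0,.06]
st=show("mid",[.58,.12,.26],Rb(9,0),st,k=3); st=show("preB",p,Rs,st,k=3)
E
```

```text
[0.60899527 0.21948252 0.07921084] [ 16.1   9.1 123.5 -36.4   8.7 132.2] [ 0.38574782 -0.08466923  0.07734979] 0.08511932324275553
ret slide [ 0.    0.   -0.09] rot [0. 0. 0.] deg 0.0 m 0.09
    [0.58  0.215 0.113] [ 17.   2. 127. -26.  13. 122.] 3e-24
    [0.551 0.211 0.147] [ 17.  -6. 129. -20.  17. 116.] 4e-22
mid slide [ 0.0854  0.0942 -0.0751] rot [ 0.0053 -0.9036 -0.018 ] deg 40.7 m 0.148
    [0.561 0.181 0.185] [ 12.  -6. 119.  -3.  39.  95.] 3e-16
    [0.57  0.15  0.222] [  8.  -1. 107.   0.  60.  89.] 2e-21
    [0.58 0.12 0.26] [ 5.  7. 94. -0. 79. 86.] 5e-21
preB slide [0.0623 0.0248 0.0975] rot [-0.0097 -1.1111 -0.0208] deg 50.0 m 0.118
    [0.602 0.115 0.227] [ 5. 22. 81. -1. 94. 86.] 4e-29
    [0.624 0.11  0.195] [  5.  38.  66.  -3. 109.  85.] 3e-25
    [0.645 0.105 0.162] [  5.  54.  50.  -5. 126.  84.] 2e-19
```

>>> {"api": "apply_moves", "payload": {"slide": [[0, 0, -0.012], [0, 0, -0.032], [0, 0, -0.055], [0, 0, -0.078], [0, 0, -0.09]], "delta_rot": [[0, 0, 0], [0, 0, 0], [0, 0, 0], [0, 0, 0], [0, 0, 0]]}}

```text
time_s: 13.78
ee_pos: [0.5505, 0.2113, 0.1492]
tool_rot: [[0.75, 0.142, 0.646], [0.107, -0.99, 0.094], [0.653, -0.002, -0.757]]
wrist_force: [0.5, 0.9, 0.3]
width: 0.0853
finger_force: 0.0
```

>>> {"api": "apply_moves", "payload": {"slide": [[0.01, 0, -0.037], [0.02, 0, -0.037], [0.043, 0.02, -0.037], [0.043, 0.047, -0.037], [0.043, 0.047, -0.037]], "delta_rot": [[0, 0, 0], [0, -0.1, 0], [0, -0.25, 0], [0, -0.4, 0], [0, -0.452, 0]]}}

```text
time_s: 14.2
ee_pos: [0.5718, 0.1633, 0.21]
tool_rot: [[0.926, 0.14, 0.351], [0.13, -0.99, 0.05], [0.354, -0.0, -0.935]]
wrist_force: [0.5, -0.0, 0.4]
width: 0.0855
finger_force: 0.0
```

```bash
cat > fitstand.py <<'E'
from fit import *
W=np.array([512,384]); a=np.linspace(0,2*np.pi,16,endpoint=False)
ST=[np.array(box(-.023,.023,-.023,.023,.012,.094)),np.array([(.017*np.cos(t),.017*np.sin(t),z) for z in(.102,.124) for t in a])]
def stand(n,p0):
    ms={}
    for c in("scene","top"):
        ref=proj(c,(p0[0],p0[1],.06)); get_image(c)
        for r in models.cut_out(c,n):
            m=r["region"]; ys,xs=np.nonzero(m)
            if c not in ms and m.sum()>100 and np.linalg.norm(np.array([xs.mean(),ys.mean()])-ref)<12: ms[c]=m
    for mm in(ms,*({c:m} for c,m in ms.items())):
        if mm: o=fitmask(mm,ST,p0); print(n,list(mm),o.x.round(4),round(o.fun,3))
E
python3 - <<'E'
from fitstand import *
from amb import *
stand("amber_bottle",[.613,.22,.14])
x,R,q,s=now(); print(x,s['time_s'])
g,Rs=B; p=g-.1*Rs[:,2]+[0,0,.06]
st=show("mid",[.58,.12,.26],Rb(9,0),k=3); st=show("preB",p,Rs,st,k=1)
im=get_image("scene"); cv2.imwrite("pics/c4.png",cv2.resize(im[170:270,270:370,::-1],(500,500),interpolation=2))
E
```

```text
amber_bottle ['scene'] [0.6068 0.2202 0.1025] 0.057
amber_bottle ['scene'] [0.6068 0.2202 0.1025] 0.057
[0.56543894 0.16567842 0.20261387] 14.4
mid slide [ 0.0273  0.0472 -0.0511] rot [ 0.002  -0.4506 -0.0187] deg 20.3 m 0.075
    [0.57  0.15  0.222] [  8.  -1. 107.   0.  60.  89.] 2e-28
    [0.575 0.135 0.241] [  6.   3. 101.   0.  70.  87.] 2e-28
    [0.58 0.12 0.26] [ 5.  7. 94. -0. 79. 86.] 1e-28
preB slide [0.0623 0.0248 0.0975] rot [-0.0097 -1.1111 -0.0208] deg 50.0 m 0.118
    [0.645 0.105 0.162] [  5.  54.  50.  -5. 126.  84.] 5e-16
```

View pics/c4.png

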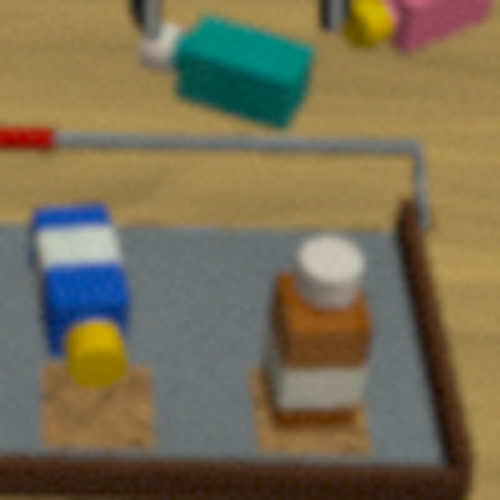

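Amber stands upright on pad 3 at about (320,360) in the crop. It sits near the pad's centre, a bit toward the robot. Next is blue.

>>> {"api": "apply_moves", "payload": {"slide": [[0.027, 0.047, -0.051], [0.027, 0.047, -0.051], [0.027, 0.047, -0.051], [0.027, 0.047, -0.051]], "delta_rot": [[0, -0.45, -0.019], [0, -0.45, -0.019], [0, -0.45, -0.019], [0, -0.45, -0.019]]}}

```text
time_s: 14.78
ee_pos: [0.5835, 0.12, 0.2607]
tool_rot: [[0.988, 0.156, 0.001], [0.156, -0.988, -0.002], [0.001, 0.002, -1.0]]
wrist_force: [-0.0, 1.2, -1.2]
width: 0.0856
finger_force: 0.0
```

>>> {"api": "apply_moves", "payload": {"slide": [[0.04, 0.02, 0.03], [0.04, 0.02, 0.03], [0.04, 0.02, 0.03], [0.04, 0.02, 0.03], [0.04, 0.02, 0.03]], "delta_rot": [[0, -0.56, -0.01], [0, -0.56, -0.01], [0, -0.56, -0.01], [0, -0.56, -0.01], [0, -0.56, -0.01]]}}

```text
time_s: 15.2
ee_pos: [0.622, 0.1077, 0.2257]
tool_rot: [[0.89, 0.166, -0.426], [0.15, -0.986, -0.071], [-0.432, -0.001, -0.902]]
wrist_force: [-0.8, -0.3, -0.8]
width: 0.0854
finger_force: 0.0
```

```bash
python3 - <<'E'
from go import *
g,Rs=B; p=g-.1*Rs[:,2]
st=show("preB",p+[0,0,.05],Rs,k=2); st=show("pre",p,Rs,st,k=1); st=show("grasp",g,Rs,st,k=2)
E
```

```text
preB slide [0.0521 0.0063 0.0562] rot [-0.0072 -0.543  -0.0077] deg 24.4 m 0.077
    [0.634 0.106 0.189] [  5.  42.  61.  -3. 114.  85.] 8e-16
    [0.645 0.105 0.152] [  5.  55.  50.  -5. 125.  84.] 7e-24
pre slide [0.0383 0.     0.0321] rot [0. 0. 0.] deg 0.0 m 0.05
    [0.645 0.105 0.102] [  5.  58.  50.  -5. 122.  84.] 4e-27
grasp slide [0.  0.  0.1] rot [0. 0. 0.] deg 0.0 m 0.1
    [0.608 0.099 0.07 ] [  5.  55.  59.  -4. 116.  85.] 3e-29
    [0.57  0.092 0.038] [  5.  53.  67.  -4. 110.  85.] 2e-16
```

>>> {"api": "apply_moves", "payload": {"slide": [[0.052, 0.006, 0.056], [0.052, 0.006, 0.056], [0.052, 0.006, 0.056], [0.052, 0.006, 0.056], [0.052, 0.006, 0.056]], "delta_rot": [[-0.007, -0.543, -0.008], [-0.007, -0.543, -0.008], [-0.007, -0.543, -0.008], [-0.007, -0.543, -0.008], [-0.007, -0.543, -0.008]]}}

```text
time_s: 15.62
ee_pos: [0.6442, 0.1054, 0.1509]
tool_rot: [[0.631, 0.174, -0.756], [0.112, -0.985, -0.133], [-0.768, -0.001, -0.641]]
wrist_force: [0.2, 0.1, -0.2]
width: 0.0858
finger_force: 0.0
```

>>> {"api": "apply_moves", "payload": {"slide": [[0.02, 0, 0.015], [0.038, 0, 0.032], [0.038, 0, 0.055], [0.038, 0, 0.08], [0.038, 0, 0.08]], "delta_rot": [[0, 0, 0], [0, 0, 0], [0, 0, 0], [0, 0, 0], [0, 0, 0]]}}

```text
time_s: 16.03
ee_pos: [0.6059, 0.0986, 0.0756]
tool_rot: [[0.634, 0.173, -0.753], [0.112, -0.985, -0.132], [-0.765, -0.0, -0.644]]
wrist_force: [-0.1, 0.5, -2.1]
width: 0.0852
finger_force: 0.0
```

```bash
python3 - <<'E'
from go import *
st=show("grasp",*B,k=1); print(now()[3]['wrist_force'])
E
```

```text
grasp slide [0.0051 0.0003 0.052 ] rot [-0.0006 -0.0024  0.0001] deg 0.1 m 0.052
    [0.57  0.092 0.038] [  5.  53.  67.  -4. 110.  85.] 9e-17
[-0.077406    0.47987508 -2.10919245]
```

>>> {"api": "apply_moves", "payload": {"slide": [[0.001, 0, 0.012], [0.003, 0, 0.025], [0.005, 0, 0.04], [0.005, 0, 0.052], [0.005, 0, 0.052]], "delta_rot": [[0, 0, 0], [0, 0, 0], [0, 0, 0], [0, 0, 0], [0, 0, 0]]}}

```text
time_s: 16.45
ee_pos: [0.5748, 0.0925, 0.0414]
tool_rot: [[0.641, 0.173, -0.748], [0.112, -0.985, -0.132], [-0.759, 0.001, -0.651]]
wrist_force: [-0.7, 0.4, -0.9]
width: 0.085
finger_force: 0.0
```

>>> {"api": "apply_moves", "payload": {"slide": [[0, 0, 0], [0, 0, 0], [0, 0, 0], [0, 0, 0], [0, 0, 0]], "delta_rot": [[0, 0, 0], [0, 0, 0], [0, 0, 0], [0, 0, 0], [0, 0, 0]], "fingers": 0, "newtons": 30}}

```text
time_s: 16.87
ee_pos: [0.5778, 0.0928, 0.0421]
tool_rot: [[0.643, 0.172, -0.747], [0.112, -0.985, -0.13], [-0.758, -0.0, -0.652]]
wrist_force: [4.0, 2.6, 5.3]
width: 0.0409
finger_force: 29.4
```

>>> {"api": "apply_moves", "payload": {"slide": [[0, 0, 0], [0, 0, 0], [0, 0, 0]], "delta_rot": [[0, 0, 0], [0, 0, 0], [0, 0, 0]]}}

```text
time_s: 17.12
ee_pos: [0.5778, 0.0928, 0.042]
tool_rot: [[0.643, 0.172, -0.747], [0.112, -0.985, -0.13], [-0.758, -0.0, -0.652]]
wrist_force: [4.2, 3.0, 6.3]
width: 0.0414
finger_force: 29.8
```

```bash
python3 - <<'E'
from go import *
x,R,q,s=now(); np.savez("GB.npz",x=x,R=R,q=q); print(x,R.round(4),s['width'],s['finger_force'],s['wrist_force'])
E
```

```text
[0.57775616 0.09279616 0.04204459] [[ 0.6425  0.1721 -0.7467]
 [ 0.1122 -0.9851 -0.1304]
 [-0.758  -0.     -0.6523]] 0.041355351014711085 29.80897307395935 [4.15885768 3.00158484 6.32105205]
```

The fingers closed to 41 mm, short of the 46 mm body, so the pads are probably on the rounded shoulder. I'll regrasp about 12 mm nearer the base.

>>> {"api": "apply_moves", "payload": {"slide": [[0, 0, 0], [0, 0, 0], [0, 0, 0], [0, 0, 0], [0, 0, 0]], "delta_rot": [[0, 0, 0], [0, 0, 0], [0, 0, 0], [0, 0, 0], [0, 0, 0]], "fingers": 1}}

```text
time_s: 17.53
ee_pos: [0.5752, 0.0918, 0.0395]
tool_rot: [[0.638, 0.172, -0.75], [0.111, -0.985, -0.131], [-0.762, 0.001, -0.648]]
wrist_force: [-0.1, -0.4, 0.3]
width: 0.0858
finger_force: 0.0
```

>>> {"api": "apply_moves", "payload": {"slide": [[-0.002, 0, 0.004], [-0.004, 0, 0.008], [-0.0055, 0, 0.011], [-0.0055, 0, 0.011], [-0.0055, 0, 0.011]], "delta_rot": [[0, 0, 0], [0, 0, 0], [0, 0, 0], [0, 0, 0], [0, 0, 0]]}}

```text
time_s: 17.95
ee_pos: [0.5636, 0.09, 0.0371]
tool_rot: [[0.639, 0.172, -0.75], [0.111, -0.985, -0.131], [-0.761, 0.0, -0.649]]
wrist_force: [0.0, -0.5, -0.5]
width: 0.0854
finger_force: 0.0
```

```bash
python3 - <<'E'
from fit import *
import numpy as np
s=robot.observe(); print(s['ee_pos'],s['wrist_force'],s['width'])
ms={}
for t in range(3):
    get_image("scene")
    for r in models.cut_out("scene","blue_bottle"):
        m=r["region"]; ys,xs=np.nonzero(m)
        if np.linalg.norm(np.array([xs.mean(),ys.mean()])-(287,230))<25: print(m.sum(),xs.mean(),ys.mean(),xs.min(),xs.max(),ys.min(),ys.max())
im=get_image("scene"); cv2.imwrite("pics/c5.png",cv2.resize(im[170:270,240:340,::-1],(500,500),interpolation=2))
E
```

```text
[0.56361234 0.08997531 0.03712955] [ 0.0110657  -0.47189718 -0.5051564 ] 0.08537363754396217
2 290.0 215.5 290 290 215 216
```

View pics/c5.png

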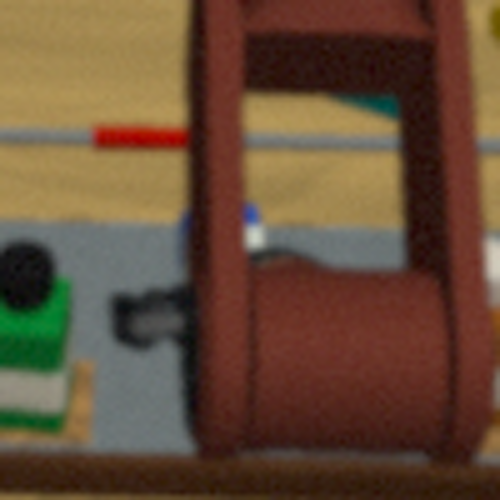

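The wrist hides the bottle, but its blue base end still shows at (225,225). Closing again.

>>> {"api": "apply_moves", "payload": {"slide": [[0, 0, 0], [0, 0, 0], [0, 0, 0], [0, 0, 0], [0, 0, 0]], "delta_rot": [[0, 0, 0], [0, 0, 0], [0, 0, 0], [0, 0, 0], [0, 0, 0]], "fingers": 0, "newtons": 30}}

```text
time_s: 18.72
ee_pos: [0.5642, 0.0902, 0.0373]
tool_rot: [[0.64, 0.172, -0.749], [0.112, -0.985, -0.131], [-0.76, 0.0, -0.65]]
wrist_force: [0.5, 0.4, 1.1]
width: 0.0453
finger_force: 31.8
```

>>> {"api": "apply_moves", "payload": {"slide": [[0, 0, 0], [0, 0, 0], [0, 0, 0]], "delta_rot": [[0, 0, 0], [0, 0, 0], [0, 0, 0]]}}

```text
time_s: 18.97
ee_pos: [0.5642, 0.0902, 0.0373]
tool_rot: [[0.64, 0.172, -0.749], [0.112, -0.985, -0.131], [-0.76, 0.0, -0.65]]
wrist_force: [1.2, 0.1, 0.8]
width: 0.0453
finger_force: 31.8
```

```bash
python3 - <<'E'
from go import *
x,R,q,s=now(); np.savez("GB.npz",x=x,R=R,q=q); print(x,R.round(4),s['width'],s['finger_force'],s['wrist_force'])
E
```

```text
[0.56423092 0.09018006 0.03733179] [[ 6.399e-01  1.722e-01 -7.489e-01]
 [ 1.116e-01 -9.851e-01 -1.312e-01]
 [-7.603e-01  4.000e-04 -6.496e-01]] 0.04534591131388188 31.839911341667175 [1.17731589 0.11570632 0.84078189]
```

>>> {"api": "apply_moves", "payload": {"slide": [[-0.008, 0, -0.007], [-0.023, 0, -0.02], [-0.04, 0, -0.034], [-0.055, 0, -0.048], [-0.065, 0, -0.055]], "delta_rot": [[0, 0, 0], [0, 0, 0], [0, 0, 0], [0, 0, 0], [0, 0, 0]]}}

```text
time_s: 19.38
ee_pos: [0.5648, 0.09, 0.1247]
tool_rot: [[0.642, 0.172, -0.747], [0.112, -0.985, -0.131], [-0.758, 0.001, -0.652]]
wrist_force: [0.6, 0.0, -1.4]
width: 0.0452
finger_force: 31.6
```

```bash
cat > blu.py <<'E'
from go import *
_z=np.load("GB.npz"); GB=(_z["x"],_z["R"]); baseB=(.5071,.0802,.035)
def pred():
    x,R,q,s=now(); o=GB[1].T@(np.array(baseB)-GB[0]); ax=GB[1].T@np.array([.985,.1725,0]); return x+R@o,R@ax
E
python3 - <<'E'
from blu import *
for pf in(9.9,5,-3,-8):
  p,Rf,psi,al=place(GB,baseB,(.622,.1017),pf); print("PF",pf,p,psi,al)
  x,R,q,_=now(); print(x)
  hi=[.585,.093,p[2]+.07]; st=(x,R,q)
  for f in(1/3,2/3,1): st=show(f"r{f:.2f}",x+f*(np.array(hi)-x),Rb(psi+f*(pf-psi),al-90*f),st,k=1)
  st=show("above",p+[0,0,.02],Rf,st,k=1); st=show("down",p,Rf,st,k=1)
E
```

```text
PF 9.9 [0.61970423 0.10129167 0.06999606] 9.915389749221267 49.489228855870905
[0.56478413 0.08996175 0.12469108]
r0.33 slide [ 0.0006  0.0002 -0.0085] rot [ 1.200e-03  6.628e-01 -5.000e-04] deg 29.8 m 0.009
    [0.572 0.091 0.13 ] [ 3. 25. 88. -2. 86. 84.] 3e-26
r0.67 slide [ 0.0047  0.0002 -0.0071] rot [0.000e+00 6.667e-01 1.000e-04] deg 30.0 m 0.009
    [0.578 0.092 0.135] [  1.   6. 110.   2.  54.  80.] 4e-20
r1.00 slide [ 0.0076  0.0002 -0.0038] rot [-0.000e+00  6.667e-01  1.000e-04] deg 30.0 m 0.009
    [0.585 0.093 0.14 ] [ -2.  -6. 130.  26.  18.  56.] 4e-28
above slide [-0.0054 -0.0022  0.0611] rot [0. 0. 0.] deg 0.0 m 0.061
    [0.62  0.101 0.09 ] [ -1.   5. 127.  39.  11.  44.] 5e-23
down slide [-0.013   0.      0.0152] rot [0. 0. 0.] deg 0.0 m 0.02
    [0.62  0.101 0.07 ] [ -1.   7. 127.  50.   9.  32.] 6e-26
PF 5 [0.61967774 0.10148926 0.06999606] 9.915389749221267 49.489228855870905
[0.56478413 0.08996175 0.12469108]
r0.33 slide [ 0.0006  0.0002 -0.0085] rot [0.0219 0.6627 0.0298] deg 29.9 m 0.009
    [0.572 0.091 0.13 ] [ 3. 25. 88. -2. 86. 85.] 3e-26
r0.67 slide [ 0.0
[... 1440 characters left out ...]
2469108]
r0.33 slide [ 0.0006  0.0002 -0.0085] rot [0.077  0.6621 0.1102] deg 30.4 m 0.009
    [0.572 0.091 0.13 ] [ 2. 25. 88. -1. 86. 89.] 5e-26
r0.67 slide [ 0.0047 -0.0005 -0.0071] rot [0.0105 0.6661 0.1338] deg 30.6 m 0.009
    [0.578 0.092 0.135] [  3.   6. 110.  -1.  54.  95.] 8e-20
r1.00 slide [ 0.0075 -0.0013 -0.0038] rot [-0.0578  0.6661  0.1211] deg 30.6 m 0.009
    [0.585 0.093 0.14 ] [  8.  -4. 128. -33.  19. 133.] 2e-23
above slide [-0.0073 -0.0138  0.0595] rot [ 0.  0. -0.] deg 0.0 m 0.062
    [0.62  0.102 0.09 ] [  8.   6. 125. -47.  14. 148.] 3e-06
down slide [-0.013   0.      0.0152] rot [0. 0. 0.] deg 0.0 m 0.02
    [0.62  0.102 0.07 ] [  7.   8. 125. -47.  12. 148.] 5e-05
```

>>> {"api": "apply_moves", "payload": {"slide": [[0, 0, -0.002], [0, 0, -0.004], [0, 0, -0.006], [0, 0, -0.008], [0.001, 0, -0.01]], "delta_rot": [[0, 0.13, 0], [0, 0.26, 0], [0, 0.4, 0], [0, 0.53, 0], [0, 0.665, 0]]}}

```text
time_s: 19.8
ee_pos: [0.5721, 0.0913, 0.1287]
tool_rot: [[0.93, 0.172, -0.325], [0.162, -0.985, -0.058], [-0.33, 0.001, -0.944]]
wrist_force: [-0.4, -0.8, -2.4]
width: 0.0451
finger_force: 31.5
```

>>> {"api": "apply_moves", "payload": {"slide": [[0.001, 0, -0.002], [0.002, 0, -0.004], [0.003, 0, -0.006], [0.004, 0, -0.007], [0.005, 0, -0.008]], "delta_rot": [[0, 0.13, 0], [0, 0.26, 0], [0, 0.4, 0], [0, 0.53, 0], [0, 0.667, 0]]}}

```text
time_s: 20.22
ee_pos: [0.5785, 0.0925, 0.1345]
tool_rot: [[0.968, 0.172, 0.183], [0.17, -0.985, 0.031], [0.185, 0.001, -0.983]]
wrist_force: [0.1, 0.2, -2.7]
width: 0.0451
finger_force: 31.5
```

>>> {"api": "apply_moves", "payload": {"slide": [[0.001, 0, -0.001], [0.003, 0, -0.003], [0.005, 0, -0.004], [0.007, 0, -0.005], [0.009, 0, -0.006]], "delta_rot": [[0, 0.13, 0], [0, 0.26, 0], [0, 0.4, 0], [0, 0.53, 0], [0, 0.667, 0]]}}

```text
time_s: 20.63
ee_pos: [0.5848, 0.0944, 0.1409]
tool_rot: [[0.752, 0.174, 0.636], [0.133, -0.985, 0.112], [0.646, 0.0, -0.764]]
wrist_force: [0.3, 1.6, -2.2]
width: 0.0451
finger_force: 31.5
```

```bash
cat > chk.py <<'E'
from blu import *
import h
b,ax=pred(); print("base",b.round(4),"axis",ax.round(3)); x,R,q,s=now(); print(x.round(4),q.round(1),s['wrist_force'].round(1),s['width'],s['time_s'])
E
python3 - <<'E'
from chk import *
t=b+.112*ax; us=h.proj("scene",t); ut=h.proj("top",t); print("pred cap px",us.round(1),ut.round(1))
a=h.get_image("scene"); c=h.get_image("top")
for cam,im,u in(("scene",a,us),("top",c,ut)):
    hsv=h.cv2.cvtColor(im,h.cv2.COLOR_RGB2HSV); m=((hsv[...,0]>20)&(hsv[...,0]<34)&(hsv[...,1]>180)&(hsv[...,2]>110)).astype(np.uint8)
    n,l,st,ce=h.cv2.connectedComponentsWithStats(m)
    for k in range(1,n):
        if np.linalg.norm(ce[k]-u)<15 and st[k][4]>5: print(cam,st[k],ce[k].round(1),"pred cap mid",h.proj(cam,b+.101*ax).round(1))
h.cv2.imwrite("pics/c6.png",np.hstack([h.cv2.resize(a[170:270,220:340,::-1],(480,400),interpolation=2),h.cv2.resize(c[120:220,180:260,::-1],(320,400),interpolation=2)]))
p,Rf,psi,al=place(GB,baseB,(.622,.1017),9.9)
st=show("above",p+[0,0,.015],Rf,k=2)
E
```

```text
base [0.5868 0.0947 0.0829] axis [0.005 0.002 1.   ]
[0.5848 0.0944 0.1409] [ -1.7  -6.  130.   25.   18.   57. ] [ 0.3  1.6 -2.2] 0.04510663166840511 20.6333
pred cap px [290.  192.3] [227.5 152.8]
scene [283 188  13  14 139] [289.5 194.5] pred cap mid [289.8 195.6]
top [225 151   7  10  58] [227.9 155.2] pred cap mid [227.7 153.7]
above slide [0.0006 0.0011 0.0643] rot [-0.0062  0.0254 -0.0022] deg 1.2 m 0.064
    [0.599 0.098 0.11 ] [ -1.  -0. 129.  31.  14.  51.] 5e-22
    [0.62  0.101 0.085] [ -1.   5. 127.  41.  10.  41.] 4e-19
```

View pics/c6.png

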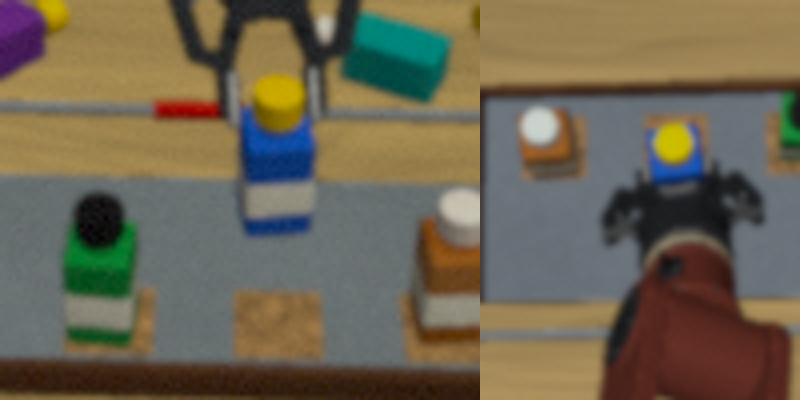

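Blue is upright in the grip with its cap at (279,95), and its empty pad 2 is at (277,325). The cap matches the prediction, so I'm moving down.

>>> {"api": "apply_moves", "payload": {"slide": [[0, 0, 0.012], [0, 0, 0.028], [0, 0.001, 0.044], [0, 0.001, 0.058], [0, 0.001, 0.062]], "delta_rot": [[0, 0.01, 0], [0, 0.01, 0], [0, 0.02, 0], [0, 0.02, 0], [0, 0.02, 0]]}}

```text
time_s: 21.15
ee_pos: [0.6269, 0.1012, 0.0926]
tool_rot: [[0.746, 0.175, 0.643], [0.131, -0.985, 0.116], [0.653, -0.002, -0.757]]
wrist_force: [-1.3, -0.2, -2.9]
width: 0.0451
finger_force: 31.7
```

```bash
python3 - <<'E'
from chk import *
print("pad2 by eye",h.onz("scene",(289.3,251.2),.012))
for c,roi in(("scene",(272,238,36,26)),("top",(216,145,30,30))):
    d=np.load("im0.npz")[c]; print(c, end=" ")
p,Rf,psi,al=place(GB,baseB,(.622,.1017),9.9)
st=show("down+3",p+[0,0,.003],Rf,k=2)
E
```

```text
base [0.6295 0.1018 0.0346] axis [-0.005 -0.003  1.   ]
[0.6269 0.1012 0.0926] [ -0.8   5.4 125.9  40.4  11.1  42. ] [-1.3 -0.2 -2.9] 0.04514007473540209 21.15
pad2 by eye [0.62511365 0.10275292 0.012     ]
scene top down+3 slide [-0.0182 -0.0013  0.0102] rot [-0.0049 -0.0065  0.001 ] deg 0.4 m 0.021
    [0.623 0.101 0.083] [ -1.   6. 126.  44.  10.  38.] 6e-18
    [0.62  0.101 0.073] [ -1.   7. 127.  48.   9.  34.] 5e-30
```

>>> {"api": "apply_moves", "payload": {"slide": [[-0.004, 0, 0.003], [-0.008, 0, 0.006], [-0.012, -0.001, 0.009], [-0.014, -0.001, 0.011], [-0.014, -0.001, 0.011]], "delta_rot": [[0, 0, 0], [0, 0, 0], [0, 0, 0], [0, 0, 0], [0, 0, 0]]}}

```text
time_s: 21.57
ee_pos: [0.6228, 0.1016, 0.0762]
tool_rot: [[0.744, 0.175, 0.645], [0.131, -0.985, 0.116], [0.655, -0.002, -0.756]]
wrist_force: [0.5, -0.3, -2.3]
width: 0.0451
finger_force: 31.7
```

```bash
python3 chk.py
```

```text
base [0.6255 0.1022 0.0182] axis [-0.007 -0.003  1.   ]
[0.6228 0.1016 0.0762] [ -0.7   7.  126.6  50.2   9.3  32.1] [ 0.5 -0.3 -2.3] 0.0450577826966047 21.5667
```

>>> {"api": "apply_moves", "payload": {"slide": [[-0.001, 0, 0.001], [-0.002, 0, 0.002], [-0.002, 0, 0.002]], "delta_rot": [[0, 0, 0], [0, 0, 0], [0, 0, 0]]}}

```text
time_s: 21.82
ee_pos: [0.6229, 0.101, 0.0739]
tool_rot: [[0.743, 0.174, 0.646], [0.13, -0.985, 0.115], [0.657, -0.001, -0.754]]
wrist_force: [-0.2, 0.4, -3.2]
width: 0.0449
finger_force: 31.7
```

>>> {"api": "apply_moves", "payload": {"slide": [[-0.0007, 0, 0.0008], [-0.0013, 0, 0.0013], [-0.0013, 0, 0.0013]], "delta_rot": [[0, 0, 0], [0, 0, 0], [0, 0, 0]]}}

```text
time_s: 22.07
ee_pos: [0.6224, 0.1008, 0.0717]
tool_rot: [[0.743, 0.173, 0.646], [0.13, -0.985, 0.114], [0.656, -0.001, -0.755]]
wrist_force: [0.6, -0.7, -3.1]
width: 0.0455
finger_force: 31.7
```

```bash
python3 chk.py
```

```text
base [0.6252 0.1013 0.0138] axis [-0.009 -0.002  1.   ]
[0.6224 0.1008 0.0717] [ -0.8   7.5 126.7  53.7   8.8  28.5] [ 0.6 -0.7 -3.1] 0.04545123658827136 22.0667
```

>>> {"api": "apply_moves", "payload": {"slide": [[-0.0007, 0, 0.0008], [-0.0013, 0, 0.0013], [-0.0013, 0, 0.0013]], "delta_rot": [[0, 0, 0], [0, 0, 0], [0, 0, 0]]}}

```text
time_s: 22.32
ee_pos: [0.6227, 0.1007, 0.0703]
tool_rot: [[0.743, 0.173, 0.647], [0.13, -0.985, 0.114], [0.657, -0.0, -0.754]]
wrist_force: [-0.8, 0.5, -0.4]
width: 0.0447
finger_force: 31.9
```

```bash
python3 chk.py
```

```text
base [0.6256 0.1013 0.0124] axis [-0.01  -0.002  1.   ]
[0.6227 0.1007 0.0703] [ -0.8   7.8 126.7  55.1   8.6  27.1] [-0.8  0.5 -0.4] 0.044719078611049366 22.3167
```

Touching: the force went from -3 N to -0.4 N. Release, then retreat along the tool.

>>> {"api": "apply_moves", "payload": {"slide": [[0, 0, 0], [0, 0, 0], [0, 0, 0], [0, 0, 0], [0, 0, 0]], "delta_rot": [[0, 0, 0], [0, 0, 0], [0, 0, 0], [0, 0, 0], [0, 0, 0]], "fingers": 1}}

```text
time_s: 22.73
ee_pos: [0.6227, 0.1007, 0.0703]
tool_rot: [[0.743, 0.173, 0.647], [0.13, -0.985, 0.114], [0.657, -0.0, -0.754]]
wrist_force: [-0.1, 0.3, 1.0]
width: 0.0855
finger_force: 0.0
```

>>> {"api": "apply_moves", "payload": {"slide": [[0, 0, -0.012], [0, 0, -0.032], [0, 0, -0.055], [0, 0, -0.078], [0, 0, -0.09]], "delta_rot": [[0, 0, 0], [0, 0, 0], [0, 0, 0], [0, 0, 0], [0, 0, 0]]}}

```text
time_s: 23.15
ee_pos: [0.5637, 0.0902, 0.1395]
tool_rot: [[0.742, 0.173, 0.648], [0.131, -0.985, 0.114], [0.658, 0.001, -0.753]]
wrist_force: [0.5, -0.1, -1.1]
width: 0.0856
finger_force: 0.0
```

>>> {"api": "apply_moves", "payload": {"slide": [[0.02, 0, -0.03], [0.045, 0, -0.06], [0.055, 0, -0.08], [0.055, 0, -0.08], [0.055, 0, -0.08]], "delta_rot": [[0, 0, 0], [0, 0, 0], [0, -0.1, 0], [0, -0.25, 0], [0, -0.4, 0]]}}

```text
time_s: 23.57
ee_pos: [0.554, 0.088, 0.2387]
tool_rot: [[0.906, 0.172, 0.387], [0.159, -0.985, 0.066], [0.393, 0.002, -0.92]]
wrist_force: [1.2, 1.1, -0.4]
width: 0.0854
finger_force: 0.0
```

```bash
python3 - <<'E'
from fitstand import *
stand("amber_bottle",[.61,.22,.14]); stand("blue_bottle",[.624,.1015,.17]); stand("green_bottle",[.63,-.017,0]); stand("white_bottle",[.637,-.134,0])
s=robot.observe(); print(s['ee_pos'],s['tool_rot'],s['time_s'],s['joint_pos'].round(1))
for c in("scene","top"):
    rs=[np.array(r["xy"])*W for r in models.place_of(c,"keeper_grip")[:2]]; rh=[np.array(r["xy"])*W for r in models.place_of(c,"keeper_hinge")[:2]]
    print(c,rs,rh)
    im=get_image(c); hsv=cv2.cvtColor(im,cv2.COLOR_RGB2HSV); m=(((hsv[...,0]<6)|(hsv[...,0]>174))&(hsv[...,1]>160)&(hsv[...,2]>80)).astype(np.uint8)
    n,l,st,ce=cv2.connectedComponentsWithStats(m)
    e=proj(c,(.447,.035,.05))
    for k in range(1,n):
        if np.linalg.norm(ce[k]-e)<20: print(c,"red",st[k],ce[k])
a=get_image("scene"); b=get_image("top")
cv2.imwrite("pics/c7.png",np.hstack([cv2.resize(a[180:280,170:370,::-1],(480,240),interpolation=2),cv2.resize(b[135:215,170:276,::-1],(318,240),interpolation=2)]))
E
```

```text
amber_bottle ['scene', 'top'] [0.6128 0.2196 0.1651] 0.422
amber_bottle ['scene'] [0.6042 0.2196 0.0451] 0.071
amber_bottle ['top'] [0.6146 0.2198 0.306 ] 0.224
blue_bottle ['scene', 'top'] [0.6236 0.1012 0.1824] 0.828
blue_bottle ['scene'] [0.6232 0.1001 0.188 ] 0.052
blue_bottle ['top'] [0.6259 0.1036 0.2446] 0.722
green_bottle ['scene', 'top'] [ 6.328e-01 -2.040e-02  1.000e-04] 0.32
green_bottle ['scene'] [ 0.6305 -0.0222  0.0195] 0.045
green_bottle ['top'] [ 0.6349 -0.0188 -0.0109] 0.217
white_bottle ['scene', 'top'] [ 0.6322 -0.1359  0.2154] 0.241
white_bottle ['scene'] [ 0.6283 -0.1378  0.2195] 0.083
white_bottle ['top'] [ 0.6318 -0.1333  0.1451] 0.089
[0.55327626 0.0884957  0.23436337] [[ 9.06371785e-01  1.73131000e-01  3.85377536e-01]
 [ 1.59180234e-01 -9.84898736e-01  6.80891527e-02]
 [ 3.91346191e-01 -3.69600510e-04 -9.20243458e-01]] 24.3667 [ -0.4 -11.3 117.3   5.2  51.4  77.2]
scene [array([269.8752, 198.4896]), array([110.592, 182.208])] [array([265.8816, 214.6944])]
scene red [259 196  21   4  64] [269.15625  197.078125]
top [array([242.7904, 203.2896]), array([243.6096, 190.5024])] [array([245.2992, 190.1184]), array([127.1808, 169.8048])]
top red [204 165  50  71 729] [229.02194787 206.12482853]
top red [236 201   9   3  25] [239.96 202.08]
```

View pics/c7.png

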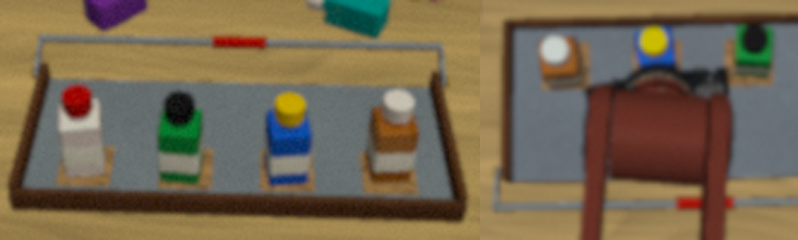

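All four bottles stand on their pads. In the left half the caps are at (77,98), (180,106), (290,107) and (398,104), with cork visible around each. The keeper is still folded, with its sleeve at (239,43). Next I plan the keeper push.

```bash
python3 - <<'E'
from go import *
from fit import *
L=np.array([.6253,.0428,.0649])
pt=lambda f:T(L,[[-.14-.05*np.sin(f),0,.03+.05*np.cos(f)]])[0]
for f in(1.,1.1,1.2,1.3,1.4): print(f,pt(f).round(4),proj("scene",pt(f)).round(1),proj("top",pt(f)).round(1))
print(pt(0))
st=show("a",[.48,.06,.26],Rb(3.7,0),k=1); st=show("b",[.39,.028,.16],Rb(3.7,0),st,k=2); st=show("c",[.39,.028,.049],Rb(3.7,0),st,k=2); st=show("d",[.47,.033,.049],Rb(3.7,0),st,k=2)
E
```

```text
1.0 [0.4436 0.031  0.057 ] [268.3 195.9] [245.5 200.9]
1.1 [0.4411 0.0308 0.0527] [268.3 196.4] [245.5 201.7]
1.2 [0.4391 0.0307 0.0481] [268.2 197.1] [245.5 202.4]
1.3 [0.4375 0.0306 0.0434] [268.2 197.9] [245.6 203. ]
1.4 [0.4364 0.0305 0.0385] [268.2 198.9] [245.6 203.5]
[0.48559474 0.03372038 0.08      ]
a slide [-0.061   0.0154 -0.0538] rot [-0.0285 -0.5112  0.1374] deg 23.9 m 0.083
    [0.48 0.06 0.26] [ -1.  -7. 108.   0.  79.  85.] 5e-30
b slide [-0.0919  0.0261  0.1   ] rot [0. 0. 0.] deg 0.0 m 0.138
    [0.435 0.044 0.21 ] [ -3. -11. 117.  -0.  74.  83.] 1e-18
    [0.39  0.028 0.16 ] [ -6. -15. 125.  -0.  69.  80.] 3e-16
c slide [0.    0.    0.111] rot [0. 0. 0.] deg 0.0 m 0.111
    [0.39  0.028 0.105] [ -6. -10. 128.  -0.  62.  80.] 9e-28
    [0.39  0.028 0.049] [ -6.  -3. 130.  -0.  53.  80.] 4e-16
d slide [0.0802 0.0002 0.    ] rot [0. 0. 0.] deg 0.0 m 0.08
    [0.43  0.03  0.049] [ -5.   2. 125.   0.  53.  81.] 1e-16
    [0.47  0.033 0.049] [ -5.   7. 120.   0.  54.  82.] 8e-17
```

```bash
cat > kee.py <<'E'
from go import *
from fit import T
L=np.array([.6253,.0428,.0649]); RK=Rb(3.7,-25)
pt=lambda f:T(L,[[-.14-.05*np.sin(f),0,.03+.05*np.cos(f)]])[0]
tcp=lambda f:pt(f)-.019*RK[:,0]-.005*RK[:,2]
E
python3 - <<'E'
from kee import *
st=show("a",[.40,.04,.24],RK,k=3); p0=tcp(1.3)+[-.035,0,0]
st=show("b",p0+[0,0,.06],RK,st,k=1); st=show("c",p0,RK,st,k=1)
for f in(1.3,.9,.5,.2,0): print(f,(RK.T@(tcp(f)-p0)).round(4)); st=show("",tcp(f),RK,st,k=1)
E
```

```text
a slide [-0.1445  0.0212 -0.0676] rot [-0.0572  0.0438  0.1271] deg 6.6 m 0.161
    [0.502 0.072 0.236] [ -2. -20. 124.   5.  53.  78.] 7e-21
    [0.451 0.056 0.238] [ -5. -29. 130.   5.  55.  77.] 9e-18
    [0.4  0.04 0.24] [ -8. -40. 135.   6.  60.  76.] 9e-20
b slide [-0.075   0.0095  0.1196] rot [0. 0. 0.] deg 0.0 m 0.142
    [0.383 0.029 0.1  ] [-11. -31. 146.   9.  41.  69.] 7e-06
c slide [-0.0254  0.      0.0544] rot [0. 0. 0.] deg 0.0 m 0.06
    [0.383 0.029 0.04 ] [-10. -18. 146.  12.  29.  67.] 1e-04
1.3 [0.0317 0.0023 0.0148]
 slide [0.0317 0.0023 0.0148] rot [0. 0. 0.] deg 0.0 m 0.035
    [0.418 0.029 0.04 ] [-10. -14. 144.  13.  26.  66.] 2e-17
0.9 [0.0473 0.0023 0.0025]
 slide [ 0.0156 -0.     -0.0122] rot [0. 0. 0.] deg 0.0 m 0.02
    [0.427 0.03  0.058] [-10. -15. 143.  12.  29.  68.] 2e-18
0.5 [ 0.0665  0.0023 -0.0027]
 slide [ 0.0192 -0.     -0.0052] rot [0. 0. 0.] deg 0.0 m 0.02
    [0.442 0.031 0.07 ] [ -9. -15. 140.  11.  30.  69.] 2e-21
0.2 [ 0.0814  0.0022 -0.0014]
 slide [ 0.0149 -0.      0.0013] rot [0. 0. 0.] deg 0.0 m 0.015
    [0.456 0.032 0.076] [ -8. -13. 139.  10.  30.  70.] 1e-21
0 [0.0908 0.0022 0.0019]
 slide [ 0.0094 -0.      0.0033] rot [0. 0. 0.] deg 0.0 m 0.01
    [0.466 0.032 0.077] [ -8. -12. 137.  10.  30.  71.] 3e-24
```

```bash
sed -i 's/-25)/-12)/' kee.py
python3 - <<'E'
from kee import *
st=show("a",[.40,.04,.22],RK,k=2); p0=tcp(1.3)+[-.035,0,0]
st=show("b",p0+[0,0,.06],RK,st,k=1); st=show("c",p0,RK,st,k=1)
for f in(1.3,.9,.5,.2,0): print(f,(RK.T@(tcp(f)-p0)).round(4)); st=show("",tcp(f),RK,st,k=1)
E
```

```text
a slide [-0.1524  0.0212 -0.0492] rot [-0.0425 -0.2448  0.133 ] deg 12.7 m 0.162
    [0.477 0.064 0.227] [ -3. -19. 123.   4.  59.  79.] 5e-18
    [0.4  0.04 0.22] [ -6. -27. 128.   2.  67.  80.] 5e-16
b slide [-0.0414  0.0095  0.1095] rot [0. 0. 0.] deg 0.0 m 0.117
    [0.383 0.029 0.104] [ -8. -21. 137.   3.  52.  76.] 4e-17
c slide [-0.0125  0.      0.0587] rot [0. 0. 0.] deg 0.0 m 0.06
    [0.383 0.029 0.044] [ -8. -13. 139.   4.  42.  76.] 3e-19
1.3 [0.0342 0.0023 0.0073]
 slide [0.0342 0.0023 0.0073] rot [0. 0. 0.] deg 0.0 m 0.035
    [0.418 0.029 0.044] [ -7.  -7. 135.   4.  41.  76.] 4e-30
0.9 [ 0.0467  0.0023 -0.0082]
 slide [ 0.0125 -0.     -0.0154] rot [0. 0. 0.] deg 0.0 m 0.02
    [0.427 0.03  0.062] [ -7.  -8. 133.   3.  43.  77.] 5e-23
0.5 [ 0.0642  0.0023 -0.0175]
 slide [ 0.0175 -0.     -0.0094] rot [0. 0. 0.] deg 0.0 m 0.02
    [0.442 0.031 0.075] [ -7.  -8. 131.   3.  45.  78.] 6e-22
0.2 [ 0.079   0.0022 -0.0196]
 slide [ 0.0148 -0.     -0.0021] rot [0. 0. 0.] deg 0.0 m 0.015
    [0.456 0.032 0.08 ] [ -6.  -6. 129.   3.  45.  78.] 9e-23
0 [ 0.0889  0.0022 -0.0185]
 slide [ 0.0099 -0.      0.0011] rot [0. 0. 0.] deg 0.0 m 0.01
    [0.466 0.032 0.081] [ -6.  -5. 128.   3.  45.  78.] 1e-25
```

>>> {"api": "apply_moves", "payload": {"slide": [[-0.152, 0.021, -0.049], [-0.152, 0.021, -0.049], [-0.152, 0.021, -0.049], [-0.152, 0.021, -0.049], [-0.152, 0.021, -0.049]], "delta_rot": [[-0.042, -0.245, 0.133], [-0.042, -0.245, 0.133], [-0.042, -0.245, 0.133], [-0.042, -0.245, 0.133], [-0.042, -0.245, 0.133]], "fingers": 0, "newtons": 20}}

```text
time_s: 25.18
ee_pos: [0.3936, 0.0399, 0.2163]
tool_rot: [[0.978, 0.064, 0.2], [0.063, -0.998, 0.013], [0.201, -0.0, -0.98]]
wrist_force: [0.2, 1.1, -2.0]
width: 0.0258
finger_force: 0.0
```

```bash
python3 - <<'E'
from kee import *
p0=tcp(1.3)+[-.035,0,0]
print(now()[0]); st=show("b",p0+[0,0,.06],RK,k=1); st=show("c",p0,RK,st,k=1)
import fitstand as F
from h import *
im=get_image("top"); hsv=cv2.cvtColor(im,cv2.COLOR_RGB2HSV)
F.stand("amber_bottle",[.61,.22,.14]); F.stand("blue_bottle",[.624,.1015,.17])
# cork segmentation: low blue vs red, hue range
m=((hsv[...,0]>8)&(hsv[...,0]<22)&(hsv[...,1]>70)&(hsv[...,2]>90)).astype(np.uint8)
for y0,x0 in((.2194,.614),(.1017,.6215),(-.016,.629)):
    e=proj("top",(x0,y0,.012)).astype(int); print(e); print(m[e[1]-12:e[1]+12,e[0]-11:e[0]+12])if 0 else None
im=get_image("top"); cv2.imwrite("pics/c8.png",cv2.resize(im[140:185,180:280,::-1],(800,360),interpolation=2))
E
```

```text
[0.39363426 0.03985456 0.21631882]
b slide [-0.0336  0.0099  0.1074] rot [-0.0004  0.0094 -0.0008] deg 0.4 m 0.113
    [0.383 0.029 0.104] [ -8. -21. 137.   3.  52.  76.] 3e-18
c slide [-0.0125  0.      0.0587] rot [0. 0. 0.] deg 0.0 m 0.06
    [0.383 0.029 0.044] [ -8. -13. 139.   4.  42.  76.] 3e-19
amber_bottle ['scene', 'top'] [0.6098 0.2197 0.2037] 0.311
amber_bottle ['scene'] [0.6071 0.22   0.1153] 0.07
amber_bottle ['top'] [0.6116 0.2187 0.3628] 0.184
blue_bottle ['scene', 'top'] [0.6244 0.1011 0.1875] 0.337
blue_bottle ['scene'] [0.6217 0.0986 0.1147] 0.096
blue_bottle ['top'] [0.6243 0.1042 0.224 ] 0.129
[198 157]
[228 156]
[259 155]
```

>>> {"api": "apply_moves", "payload": {"slide": [[-0.034, 0.01, 0.03], [-0.034, 0.01, 0.06], [-0.034, 0.01, 0.09], [-0.034, 0.01, 0.107], [-0.034, 0.01, 0.107]], "delta_rot": [[0, 0, 0], [0, 0, 0], [0, 0, 0], [0, 0, 0], [0, 0, 0]]}}

```text
time_s: 26.1
ee_pos: [0.3866, 0.0302, 0.1038]
tool_rot: [[0.978, 0.065, 0.198], [0.063, -0.998, 0.015], [0.199, -0.002, -0.98]]
wrist_force: [-0.3, 0.1, 0.3]
width: 0.0
finger_force: 0.0
```

>>> {"api": "apply_moves", "payload": {"slide": [[-0.006, 0, 0.02], [-0.01, 0, 0.04], [-0.012, 0, 0.055], [-0.0125, 0, 0.058], [-0.0125, 0, 0.058]], "delta_rot": [[0, 0, 0], [0, 0, 0], [0, 0, 0], [0, 0, 0], [0, 0, 0]]}}

```text
time_s: 26.52
ee_pos: [0.3896, 0.0298, 0.0488]
tool_rot: [[0.976, 0.065, 0.206], [0.063, -0.998, 0.014], [0.206, -0.001, -0.979]]
wrist_force: [0.2, -0.3, 0.3]
width: 0.0
finger_force: 0.0
```

```bash
python3 - <<'E'
from kee import *
x,R,q,s=now(); print(x,s['wrist_force'],s['width'],s['time_s'],q.round(0))
for f in(1.3,1.1,.9,.7,.5,.35,.2,0,-.1): print(f,(R.T@(tcp(f)-x)).round(4))
E
```

```text
[0.38962986 0.0297746  0.04879538] [ 0.21582543 -0.30196269  0.27241271] 7.1688206829933225e-06 26.5167 [ -8. -12. 138.   4.  42.  76.]
1.3 [0.0267 0.0023 0.0102]
1.1 [0.0321 0.0023 0.0018]
0.9 [ 0.0392  0.0023 -0.0053]
0.7 [ 0.0474  0.0023 -0.0108]
0.5 [ 0.0567  0.0023 -0.0147]
0.35 [ 0.064   0.0023 -0.0163]
0.2 [ 0.0715  0.0023 -0.0168]
0 [ 0.0814  0.0023 -0.0157]
-0.1 [ 0.0862  0.0023 -0.0144]
```

>>> {"api": "apply_moves", "payload": {"slide": [[0.01, 0.002, 0.008], [0.02, 0.002, 0.01], [0.027, 0.002, 0.01], [0.032, 0.002, 0.003], [0.036, 0.002, -0.002]], "delta_rot": [[0, 0, 0], [0, 0, 0], [0, 0, 0], [0, 0, 0], [0, 0, 0]]}}

```text
time_s: 26.93
ee_pos: [0.4261, 0.0299, 0.0603]
tool_rot: [[0.976, 0.065, 0.209], [0.063, -0.998, 0.014], [0.21, 0.0, -0.978]]
wrist_force: [0.3, 0.5, -0.0]
width: -0.0002
finger_force: 0.0
```

```bash
cat > k2.py <<'E'
from kee import *
from h import *
x,R,q,s=now(); print(x,s['wrist_force'],s['time_s'],q.round(0))
for f in(.9,.7,.5,.35,.2,0,-.1): print(f,(R.T@(tcp(f)-x)).round(4))
im=get_image("scene"); hsv=cv2.cvtColor(im,cv2.COLOR_RGB2HSV); m=(((hsv[...,0]<6)|(hsv[...,0]>174))&(hsv[...,1]>160)&(hsv[...,2]>80)).astype(np.uint8)
n,l,st,ce=cv2.connectedComponentsWithStats(m)
for k in range(1,n):
    if np.linalg.norm(ce[k]-proj("scene",(.46,.035,.06)))<14: print("red",st[k],ce[k].round(1))
print([ (f,proj("scene",pt(f)).round(1).tolist()) for f in(1.2,.8,.4,0)])
E
python3 k2.py
```

```text
[0.4260956  0.02986334 0.06028184] [ 0.25941239  0.5369642  -0.00591718] 26.9333 [ -7.  -8. 134.   3.  43.  77.]
0.9 [ 0.0012  0.     -0.0015]
0.7 [ 0.0095  0.     -0.0071]
0.5 [ 0.0187  0.     -0.0109]
0.35 [ 0.026   0.     -0.0124]
0.2 [ 0.0335  0.     -0.0129]
0 [ 0.0434  0.     -0.0118]
-0.1 [ 0.0483  0.     -0.0105]
red [259 196  21   3  62] [268.9 197. ]
[(1.2, [268.2, 197.1]), (0.8, [268.3, 195.2]), (0.4, [268.4, 195.9]), (0, [268.4, 199.1])]
```

No contact yet, so the bar is further on than I assumed. I'll back off, go lower, and push forward with force checks.

>>> {"api": "apply_moves", "payload": {"slide": [[-0.012, 0, -0.002], [-0.02, 0, 0], [-0.024, 0, 0.006], [-0.024, 0, 0.012], [-0.024, 0, 0.014]], "delta_rot": [[0, 0, 0], [0, 0, 0], [0, 0, 0], [0, 0, 0], [0, 0, 0]]}}

```text
time_s: 27.4
ee_pos: [0.403, 0.0287, 0.0384]
tool_rot: [[0.977, 0.064, 0.206], [0.063, -0.998, 0.014], [0.206, -0.001, -0.979]]
wrist_force: [0.4, -0.1, 0.4]
width: -0.0001
finger_force: 0.0
```

>>> {"api": "apply_moves", "payload": {"slide": [[0.006, 0, 0.001], [0.012, 0, 0.002], [0.018, 0, 0.002], [0.022, 0, 0.002]], "delta_rot": [[0, 0, 0], [0, 0, 0], [0, 0, 0], [0, 0, 0]]}}

```text
time_s: 27.73
ee_pos: [0.4279, 0.0299, 0.0429]
tool_rot: [[0.976, 0.065, 0.209], [0.063, -0.998, 0.014], [0.209, -0.0, -0.978]]
wrist_force: [-0.3, -0.1, -0.4]
width: 0.0002
finger_force: 0.0
```

>>> {"api": "apply_moves", "payload": {"slide": [[0.005, 0, 0], [0.008, 0, -0.003], [0.01, 0, -0.006]], "delta_rot": [[0, 0, 0], [0, 0, 0], [0, 0, 0]]}}

```text
time_s: 27.98
ee_pos: [0.4352, 0.0306, 0.0506]
tool_rot: [[0.976, 0.065, 0.207], [0.063, -0.998, 0.014], [0.208, -0.0, -0.978]]
wrist_force: [-0.2, -0.6, 0.0]
width: 0.0002
finger_force: 0.0
```

```bash
python3 k2.py
```

```text
[0.43515579 0.03057228 0.05062899] [-0.23149739 -0.56408956  0.00931894] 27.9833 [ -7.  -6. 133.   3.  41.  77.]
0.9 [-0.0057  0.0001 -0.0129]
0.7 [ 0.0026  0.0001 -0.0184]
0.5 [ 0.0118  0.0001 -0.0222]
0.35 [ 0.0191  0.0001 -0.0238]
0.2 [ 0.0266  0.0001 -0.0243]
0 [ 0.0365  0.0001 -0.0232]
-0.1 [ 0.0414  0.0001 -0.0219]
red [259 196  21   4  64] [269.2 197.1]
[(1.2, [268.2, 197.1]), (0.8, [268.3, 195.2]), (0.4, [268.4, 195.9]), (0, [268.4, 199.1])]
```

```bash
python3 - <<'E'
from kee import *
from h import *
d=np.load("im0.npz"); C={}
for c in("scene","top"):
    hsv=cv2.cvtColor(d[c],cv2.COLOR_RGB2HSV); m=(((hsv[...,0]<8)|(hsv[...,0]>172))&(hsv[...,1]>130)&(hsv[...,2]>70)).astype(np.uint8)
    n,l,st,ce=cv2.connectedComponentsWithStats(m); e=proj(c,(.447,.035,.05))
    k=min(range(1,n),key=lambda k:np.linalg.norm(ce[k]-e)); print(c,st[k],ce[k]); C[c]=ce[k]
print(tri(C["scene"],C["top"]))
for z in(.03,.04,.05): print(z,onz("scene",C["scene"],z),onz("top",C["top"],z))
# tip of finger seen?
x,R,q,s=now(); tip=x+.019*R[:,2]; print("tip",tip,proj("scene",tip),proj("top",tip))
im=get_image("scene"); b=get_image("top")
cv2.imwrite("pics/c9.png",np.hstack([cv2.resize(im[150:230,225:305,::-1],(400,400),interpolation=2),cv2.resize(b[160:240,205:285,::-1],(400,400),interpolation=2)]))
E
```

```text
scene [259 196  22   4  72] [269.98611111 197.16666667]
top [236 201  18   4  64] [244.03125 202.3125 ]
(array([0.43927299, 0.03621555, 0.04832026]), np.float64(8.525733544100723e-05))
0.03 [0.41781983 0.0351146  0.03      ] [0.44166753 0.03661917 0.03      ]
0.04 [0.42953161 0.03569234 0.04      ] [0.44035914 0.03642209 0.04      ]
0.05 [0.4412434  0.03627008 0.05      ] [0.43905075 0.03622501 0.05      ]
tip [0.43982646 0.03074751 0.03283051] [268.18096913 200.91497535] [245.57687617 202.74904441]
```

View pics/c9.png

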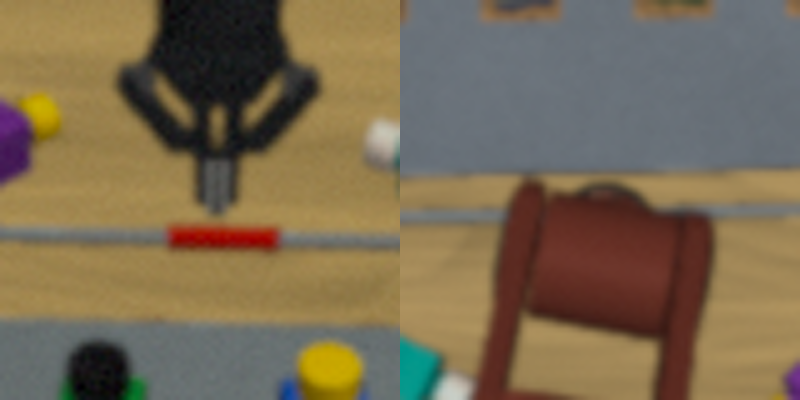

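The left half shows the shut fingertips at (218,212), above and behind the sleeve at (223,238) and not touching it. So the tips end shorter than assumed. I'll work out how much.

```bash
python3 - <<'E'
from kee import *
from h import *
x,R,q,s=now(); print(x)
for t in(-.01,-.005,0,.005,.01,.019): print(t,proj("scene",x+t*R[:,2]).round(1), proj("scene",x+t*R[:,2]+.011*R[:,0]).round(1))
print(R.round(3))
E
```

```text
[0.43498045 0.0305171  0.05075304]
-0.01 [268.3 192.8] [268.3 194.4]
-0.005 [268.3 194.2] [268.3 195.8]
0 [268.3 195.6] [268.3 197.3]
0.005 [268.3 197. ] [268.3 198.7]
0.01 [268.2 198.4] [268.2 200.1]
0.019 [268.2 200.9] [268.2 202.6]
[[ 0.976  0.065  0.208]
 [ 0.063 -0.998  0.014]
 [ 0.209 -0.    -0.978]]
```

>>> {"api": "apply_moves", "payload": {"slide": [[-0.01, 0, -0.002], [-0.02, 0, -0.004], [-0.031, 0, -0.006], [-0.033, 0, 0.004], [-0.035, 0, 0.013]], "delta_rot": [[0, 0, 0], [0, 0, 0], [0, 0, 0], [0, 0, 0], [0, 0, 0]]}}

```text
time_s: 28.55
ee_pos: [0.4027, 0.0285, 0.0303]
tool_rot: [[0.976, 0.065, 0.208], [0.063, -0.998, 0.014], [0.209, -0.0, -0.978]]
wrist_force: [0.8, -0.3, 0.9]
width: 0.0
finger_force: 0.0
```

>>> {"api": "apply_moves", "payload": {"slide": [[-0.0005, 0, 0.0025], [-0.001, 0, 0.005], [-0.001, 0, 0.005]], "delta_rot": [[0, 0, 0], [0, 0, 0], [0, 0, 0]]}}

```text
time_s: 28.8
ee_pos: [0.4027, 0.0286, 0.0247]
tool_rot: [[0.976, 0.065, 0.206], [0.063, -0.998, 0.014], [0.207, -0.0, -0.978]]
wrist_force: [-0.6, -0.1, -0.8]
width: -0.0
finger_force: 0.0
```

>>> {"api": "apply_moves", "payload": {"slide": [[-0.0005, 0, 0.0015], [-0.001, 0, 0.003], [-0.001, 0, 0.003]], "delta_rot": [[0, 0, 0], [0, 0, 0], [0, 0, 0]]}}

```text
time_s: 29.05
ee_pos: [0.4029, 0.0285, 0.022]
tool_rot: [[0.976, 0.065, 0.207], [0.063, -0.998, 0.014], [0.208, -0.0, -0.978]]
wrist_force: [0.6, -0.6, 0.2]
width: -0.0005
finger_force: 0.0
```

>>> {"api": "apply_moves", "payload": {"slide": [[0.005, 0, 0.001], [0.01, 0, 0.002], [0.015, 0, 0.003], [0.015, 0, 0.003]], "delta_rot": [[0, 0, 0], [0, 0, 0], [0, 0, 0], [0, 0, 0]]}}

```text
time_s: 29.38
ee_pos: [0.4201, 0.0293, 0.023]
tool_rot: [[0.976, 0.065, 0.21], [0.063, -0.998, 0.013], [0.21, 0.0, -0.978]]
wrist_force: [0.3, 0.4, 1.2]
width: -0.0003
finger_force: 0.0
```

>>> {"api": "apply_moves", "payload": {"slide": [[0.004, 0, 0.001], [0.008, 0, 0.002], [0.008, 0, 0.002]], "delta_rot": [[0, 0, 0], [0, 0, 0], [0, 0, 0]]}}

```text
time_s: 29.63
ee_pos: [0.4267, 0.0301, 0.0218]
tool_rot: [[0.976, 0.065, 0.207], [0.063, -0.998, 0.014], [0.207, -0.0, -0.978]]
wrist_force: [0.3, -0.7, 0.1]
width: 0.0002
finger_force: 0.0
```

```bash
python3 k2.py; python3 - <<'E'
from h import *
im=get_image("scene").astype(int)
# column profile around finger column
for r in range(184,204): print(r,im[r,266:271].mean(0).round(0))
E
```

```text
[0.42665554 0.03006681 0.0218035 ] [ 0.25525369 -0.70032874  0.06183762] 29.6333 [ -7.  -3. 134.   4.  37.  76.]
0.9 [ 0.0086  0.0002 -0.0393]
0.7 [ 0.0169  0.0001 -0.0449]
0.5 [ 0.0261  0.0001 -0.0487]
0.35 [ 0.0334  0.0001 -0.0503]
0.2 [ 0.0409  0.0001 -0.0508]
0 [ 0.0508  0.0001 -0.0497]
-0.1 [ 0.0557  0.0001 -0.0484]
red [259 195  21   5  70] [268.7 196.8]
[(1.2, [268.2, 197.1]), (0.8, [268.3, 195.2]), (0.4, [268.4, 195.9]), (0, [268.4, 199.1])]
184 [56. 50. 38.]
185 [41. 38. 33.]
186 [33. 32. 33.]
187 [51. 51. 50.]
188 [71. 72. 69.]
189 [81. 81. 78.]
190 [79. 79. 76.]
191 [78. 78. 75.]
192 [79. 80. 76.]
193 [82. 80. 76.]
194 [98. 68. 64.]
195 [135.  40.  37.]
196 [160.  19.   8.]
197 [157.   8.   3.]
198 [137.  12.   5.]
199 [119.  53.  28.]
200 [137. 104.  61.]
201 [153. 126.  74.]
202 [153. 128.  75.]
203 [154. 129.  75.]
```

>>> {"api": "apply_moves", "payload": {"slide": [[0.003, 0, 0.001], [0.006, 0, 0.001], [0.006, 0, 0.001]], "delta_rot": [[0, 0, 0], [0, 0, 0], [0, 0, 0]]}}

```text
time_s: 29.98
ee_pos: [0.4264, 0.0303, 0.0194]
tool_rot: [[0.979, 0.066, 0.194], [0.065, -0.998, 0.014], [0.195, -0.001, -0.981]]
wrist_force: [-10.5, -4.3, 2.7]
width: -0.0001
finger_force: 4.6
```

>>> {"api": "apply_moves", "payload": {"slide": [[0.003, 0, 0], [0.006, 0, -0.002], [0.006, 0, -0.002]], "delta_rot": [[0, 0, 0], [0, 0, 0], [0, 0, 0]]}}

```text
time_s: 30.23
ee_pos: [0.4265, 0.0305, 0.02]
tool_rot: [[0.981, 0.068, 0.183], [0.066, -0.998, 0.013], [0.183, -0.001, -0.983]]
wrist_force: [-17.8, -8.8, 6.1]
width: 0.0003
finger_force: 8.4
```

```bash
python3 k2.py
```

```text
[0.42646857 0.03046753 0.02000022] [-17.81329478  -8.83310062   6.09837988] 30.2333 [ -7.  -2. 133.   3.  38.  77.]
0.9 [ 0.0081  0.0006 -0.0412]
0.7 [ 0.0163  0.0006 -0.047 ]
0.5 [ 0.0254  0.0006 -0.051 ]
0.35 [ 0.0327  0.0006 -0.0528]
0.2 [ 0.0401  0.0006 -0.0535]
0 [ 0.0501  0.0007 -0.0526]
-0.1 [ 0.055   0.0007 -0.0515]
red [259 195  21   5  70] [269.1 197. ]
[(1.2, [268.2, 197.1]), (0.8, [268.3, 195.2]), (0.4, [268.4, 195.9]), (0, [268.4, 199.1])]
```

Pushing jams against the stiff hinge. I'll grip the sleeve instead, fingers closing along x, and carry it along its arc.

>>> {"api": "apply_moves", "payload": {"slide": [[-0.012, 0, -0.002], [-0.024, 0, -0.01], [-0.03, 0, -0.035], [-0.03, 0, -0.07], [-0.02, 0, -0.11]], "delta_rot": [[0, 0, 0], [0, 0, 0], [0, 0, 0], [0, 0, 0], [0, 0, 0]], "fingers": 0.6}}

```text
time_s: 30.7
ee_pos: [0.3906, 0.0285, 0.1262]
tool_rot: [[0.978, 0.064, 0.199], [0.063, -0.998, 0.015], [0.199, -0.002, -0.98]]
wrist_force: [2.0, -0.3, 0.1]
width: 0.0516
finger_force: 0.0
```

```bash
cat > kg.py <<'E'
from kee import *
dy=.0362-pt(1.2)[1]
def S(f): return pt(f)+[0,dy,0]
E
python3 - <<'E'
from kg import *
print(now()[0],now()[3]['width'],S(1.2),S(0))
for ps in(93.7,-86.3):
    print(ps); st=show("up",S(1.2)+[0,0,.10],Rb(ps,0),k=3); st=show("g",S(1.2),Rb(ps,0),st,k=1); st=show("f",S(0),Rb(ps,0),st,k=1)
E
```

```text
[0.39057384 0.02847877 0.12622936] 0.051612158207953694 [0.43909089 0.0362     0.04811789] [0.48559474 0.03922234 0.08      ]
93.7
up slide [ 0.0523 -0.0046 -0.0117] rot [ 0.1985 -0.2024 -1.9932] deg 90.6 m 0.054
    [0.407 0.031 0.134] [ -9. -16. 130.   4.  59.  46.] 2e-29
    [0.423 0.034 0.141] [ -7. -11. 125.   3.  63.  18.] 6e-17
    [0.439 0.036 0.148] [ -4.  -6. 120.   0.  66.  -8.] 2e-17
g slide [0.  0.  0.1] rot [0. 0. 0.] deg 0.0 m 0.1
    [0.439 0.036 0.048] [ -4.   3. 124.  -0.  53.  -8.] 1e-23
f slide [ 0.      0.0466 -0.0319] rot [0. 0. 0.] deg 0.0 m 0.056
    [0.486 0.039 0.08 ] [ -4.   5. 117.  -0.  58.  -7.] 2e-28
-86.3
up slide [ 0.0523 -0.0046 -0.0117] rot [-0.2024 -0.1985  1.9922] deg 90.6 m 0.054
    [0.407 0.031 0.134] [ -5. -16. 130.  -1.  58. 112.] 6e-27
    [0.423 0.034 0.141] [ -4. -11. 125.  -2.  62. 143.] 2e-21
    [0.439 0.036 0.148] [-18. -10. 124.   9.  65. 148.] 5e-03
g slide [0.  0.  0.1] rot [0. 0. 0.] deg 0.0 m 0.1
    [0.439 0.036 0.048] [-16.   1. 128.  11.  51. 148.] 4e-03
f slide [-0.     -0.0466 -0.0319] rot [0. 0. 0.] deg 0.0 m 0.056
    [0.486 0.039 0.08 ] [-15.   3. 121.  11.  55. 148.] 5e-03
```

>>> {"api": "apply_moves", "payload": {"slide": [[0.02, 0, -0.012], [0.04, -0.004, -0.012], [0.052, -0.005, -0.012], [0.052, -0.005, -0.012]], "delta_rot": [[0, -0.13, 0], [0, -0.26, 0], [0, -0.26, 0], [0, -0.26, 0]], "fingers": 0.8}}

```text
time_s: 31.03
ee_pos: [0.4476, 0.0362, 0.1533]
tool_rot: [[0.998, 0.065, 0.01], [0.065, -0.998, 0.0], [0.01, 0.0, -1.0]]
wrist_force: [-0.6, -0.3, 0.8]
width: 0.0679
finger_force: 0.0
```

>>> {"api": "apply_moves", "payload": {"slide": [[0, 0, 0], [0, 0, 0], [0, 0, 0], [0, 0, 0], [0, 0, 0]], "delta_rot": [[0, 0, -0.14], [0, 0, -0.28], [0, 0, -0.42], [0, 0, -0.56], [0, 0, -0.667]]}}

```text
time_s: 31.45
ee_pos: [0.4415, 0.0361, 0.1502]
tool_rot: [[0.829, 0.559, 0.003], [0.559, -0.829, 0.001], [0.003, 0.001, -1.0]]
wrist_force: [0.2, -0.0, 0.3]
width: 0.0679
finger_force: 0.0
```

>>> {"api": "apply_moves", "payload": {"slide": [[0, 0, 0], [0, 0, 0], [0, 0, 0], [0, 0, 0], [0, 0, 0]], "delta_rot": [[0, 0, -0.14], [0, 0, -0.28], [0, 0, -0.42], [0, 0, -0.56], [0, 0, -0.667]]}}

```text
time_s: 31.87
ee_pos: [0.4415, 0.0361, 0.1503]
tool_rot: [[0.438, 0.899, 0.003], [0.899, -0.438, 0.001], [0.002, 0.002, -1.0]]
wrist_force: [0.2, 0.2, -0.5]
width: 0.0685
finger_force: 0.0
```

>>> {"api": "apply_moves", "payload": {"slide": [[0, 0, 0], [0, 0, 0], [0, 0, 0], [0, 0, 0], [0, 0, 0]], "delta_rot": [[0, 0, -0.14], [0, 0, -0.28], [0, 0, -0.42], [0, 0, -0.56], [0, 0, -0.667]]}}

```text
time_s: 32.28
ee_pos: [0.4415, 0.0361, 0.1503]
tool_rot: [[-0.07, 0.998, 0.003], [0.998, 0.07, 0.001], [0.001, 0.003, -1.0]]
wrist_force: [-0.6, -0.3, 0.6]
width: 0.0684
finger_force: 0.0
```

```bash
python3 - <<'E'
from kg import *
x,R,q,s=now(); print(x,R.round(3),s['width'],s['time_s'])
st=show("pre",S(1.2)+[0,0,.03],Rb(93.7,0),k=1); show("g",S(1.2),Rb(93.7,0),st,k=1)
E
```

```text
[0.44147266 0.03607789 0.15027983] [[-0.07   0.998  0.003]
 [ 0.998  0.07   0.001]
 [ 0.001  0.003 -1.   ]] 0.06844357880363967 32.2833
pre slide [ 0.0002 -0.0026  0.0722] rot [ 0.0038 -0.0007  0.0075] deg 0.4 m 0.072
    [0.439 0.036 0.078] [ -4.  -0. 123.  -0.  57.  -8.] 3e-27
g slide [0.   0.   0.03] rot [0. 0. 0.] deg 0.0 m 0.03
    [0.439 0.036 0.048] [ -4.   3. 124.   0.  53.  -8.] 2e-21
```

>>> {"api": "apply_moves", "payload": {"slide": [[0, -0.001, 0.02], [0, -0.002, 0.045], [0, -0.0025, 0.07], [0, -0.0025, 0.09], [0, -0.0025, 0.107]], "delta_rot": [[0, 0, 0], [0, 0, 0], [0, 0, 0], [0, 0, 0], [0, 0, 0]]}}

```text
time_s: 32.7
ee_pos: [0.4384, 0.0361, 0.042]
tool_rot: [[-0.065, 0.998, 0.001], [0.998, 0.065, 0.001], [0.001, 0.001, -1.0]]
wrist_force: [-0.2, -0.0, 1.1]
width: 0.068
finger_force: 0.0
```

>>> {"api": "apply_moves", "payload": {"slide": [[0, 0, 0], [0, 0, 0], [0, 0, 0], [0, 0, 0], [0, 0, 0]], "delta_rot": [[0, 0, 0], [0, 0, 0], [0, 0, 0], [0, 0, 0], [0, 0, 0]], "fingers": 0, "newtons": 25}}

```text
time_s: 33.12
ee_pos: [0.4426, 0.0359, 0.0457]
tool_rot: [[-0.066, 0.998, 0.008], [0.998, 0.066, 0.0], [-0.0, 0.008, -1.0]]
wrist_force: [-0.0, -0.3, -0.2]
width: 0.0078
finger_force: 0.0
```

>>> {"api": "apply_moves", "payload": {"slide": [[0, 0, 0], [0, 0, 0], [0, 0, 0]], "delta_rot": [[0, 0, 0], [0, 0, 0], [0, 0, 0]]}}

```text
time_s: 33.37
ee_pos: [0.4419, 0.036, 0.0448]
tool_rot: [[-0.066, 0.998, 0.006], [0.998, 0.066, 0.001], [0.0, 0.006, -1.0]]
wrist_force: [-0.0, 0.5, -0.8]
width: 0.0003
finger_force: 0.0
```

The fingers missed over the bar, so the real tips end about 30 mm short of nominal. That fits the picture and the narrow bottle grips. I'll reopen and go deeper, checking force.

>>> {"api": "apply_moves", "payload": {"slide": [[0, 0, -0.01], [0, -0.002, -0.01], [0, -0.003, -0.01], [0, -0.003, -0.01], [0, -0.003, -0.01]], "delta_rot": [[0, 0, 0], [0, 0, 0], [0, 0, 0], [0, 0, 0], [0, 0, 0]], "fingers": 0.8}}

```text
time_s: 33.78
ee_pos: [0.4381, 0.0358, 0.0543]
tool_rot: [[-0.065, 0.998, 0.005], [0.998, 0.065, 0.001], [0.0, 0.005, -1.0]]
wrist_force: [0.1, -0.2, -0.6]
width: 0.0606
finger_force: 0.0
```

>>> {"api": "apply_moves", "payload": {"slide": [[0, 0, 0.008], [0, 0, 0.016], [0, 0, 0.022], [0, 0, 0.028], [0, 0, 0.028]], "delta_rot": [[0, 0, 0], [0, 0, 0], [0, 0, 0], [0, 0, 0], [0, 0, 0]]}}

```text
time_s: 34.2
ee_pos: [0.4366, 0.036, 0.0243]
tool_rot: [[-0.065, 0.998, 0.001], [0.998, 0.065, 0.001], [0.001, 0.001, -1.0]]
wrist_force: [-0.7, 0.1, 0.4]
width: 0.0684
finger_force: 0.0
```

>>> {"api": "apply_moves", "payload": {"slide": [[0, 0, 0.003], [0, 0, 0.006], [0, 0, 0.006]], "delta_rot": [[0, 0, 0], [0, 0, 0], [0, 0, 0]]}}

```text
time_s: 34.45
ee_pos: [0.4382, 0.0358, 0.0198]
tool_rot: [[-0.065, 0.998, 0.004], [0.998, 0.065, 0.001], [0.0, 0.004, -1.0]]
wrist_force: [-0.3, -0.2, 0.1]
width: 0.0683
finger_force: 0.0
```

>>> {"api": "apply_moves", "payload": {"slide": [[0, 0, 0], [0, 0, 0], [0, 0, 0], [0, 0, 0], [0, 0, 0]], "delta_rot": [[0, 0, 0], [0, 0, 0], [0, 0, 0], [0, 0, 0], [0, 0, 0]], "fingers": 0, "newtons": 25}}

```text
time_s: 34.87
ee_pos: [0.4402, 0.0359, 0.0208]
tool_rot: [[-0.065, 0.998, 0.009], [0.998, 0.065, 0.001], [0.0, 0.009, -1.0]]
wrist_force: [4.5, 1.4, -3.1]
width: 0.0149
finger_force: 25.5
```

>>> {"api": "apply_moves", "payload": {"slide": [[0, 0, 0], [0, 0, 0], [0, 0, 0]], "delta_rot": [[0, 0, 0], [0, 0, 0], [0, 0, 0]]}}

```text
time_s: 35.12
ee_pos: [0.4402, 0.0359, 0.0208]
tool_rot: [[-0.065, 0.998, 0.009], [0.998, 0.065, 0.001], [0.0, 0.009, -1.0]]
wrist_force: [4.4, 1.0, -4.8]
width: 0.0147
finger_force: 25.5
```

```bash
python3 - <<'E'
from kg import *
x,R,q,s=now(); print(x,s['width'],s['finger_force'],s['wrist_force'],s['time_s'])
for f in(1.2,1.,.8,.6,.4,.2,0,-.1): print(f,(R.T@(S(f)-S(1.2))).round(4))
show("f",x+S(0)-S(1.2),Rb(93.7,0),k=2)
E
```

```text
[0.44020659 0.03589262 0.02078928] 0.014651351614155563 25.470916628837585 [ 4.43071394  1.02938918 -4.79398648] 35.1167
1.2 [0. 0. 0.]
1.0 [ 0.      0.0046 -0.0089]
0.8 [ 0.      0.0109 -0.0166]
0.6 [ 0.      0.0186 -0.023 ]
0.4 [ 0.      0.0274 -0.0277]
0.2 [ 0.      0.0369 -0.0306]
0 [ 0.      0.0469 -0.0315]
-0.1 [ 0.      0.0519 -0.0312]
f slide [ 0.      0.0469 -0.0315] rot [ 0.011  -0.0004  0.0004] deg 0.5 m 0.056
    [0.463 0.037 0.037] [ -4.   7. 121.   0.  52.  -8.] 3e-19
    [0.487 0.039 0.053] [ -4.   8. 117.   0.  55.  -7.] 5e-19
```

Gripped at 14.7 mm, 25 N. Now I follow the arc.

>>> {"api": "apply_moves", "payload": {"slide": [[0, 0.002, -0.0045], [0, 0.0046, -0.009], [0, 0.0077, -0.013], [0, 0.0109, -0.0166], [0, 0.0109, -0.0166]], "delta_rot": [[0, 0, 0], [0, 0, 0], [0, 0, 0], [0, 0, 0], [0, 0, 0]]}}

```text
time_s: 35.53
ee_pos: [0.4474, 0.0363, 0.0363]
tool_rot: [[-0.066, 0.998, -0.0], [0.998, 0.066, 0.0], [0.0, -0.0, -1.0]]
wrist_force: [-1.3, -2.4, -3.4]
width: 0.0149
finger_force: 25.0
```

>>> {"api": "apply_moves", "payload": {"slide": [[0, 0.0038, -0.0034], [0, 0.0077, -0.0064], [0, 0.012, -0.009], [0, 0.0165, -0.0111], [0, 0.0165, -0.0111]], "delta_rot": [[0, 0, 0], [0, 0, 0], [0, 0, 0], [0, 0, 0], [0, 0, 0]]}}

```text
time_s: 35.95
ee_pos: [0.4563, 0.0368, 0.047]
tool_rot: [[-0.068, 0.998, -0.019], [0.998, 0.068, -0.001], [-0.0, -0.019, -1.0]]
wrist_force: [-18.9, -5.9, 13.5]
width: 0.0152
finger_force: 26.1
```

```bash
python3 - <<'E'
from kg import *
from h import *
x,R,q,s=now(); print(x,s['width'],s['finger_force'],s['wrist_force'])
for c in("scene","top"):
    im=get_image(c); hsv=cv2.cvtColor(im,cv2.COLOR_RGB2HSV); m=(((hsv[...,0]<6)|(hsv[...,0]>174))&(hsv[...,1]>150)&(hsv[...,2]>70)).astype(np.uint8)
    n,l,st,ce=cv2.connectedComponentsWithStats(m)
    for k in range(1,n):
        if np.linalg.norm(ce[k]-proj(c,S(.4)))<14: print(c,st[k],ce[k])
    print(c,[proj(c,S(f)).round(1) for f in(.8,.4,.2,0)])
E
```

```text
[0.45625412 0.03680585 0.04696099] 0.015158254866838273 26.14884227514267 [-18.89943035  -5.8613349   13.49798758]
scene [259 193   8   4  22] [262.40909091 194.90909091]
scene [274 194   7   4  24] [276.625 195.5  ]
scene [array([270.1, 195.3]), array([270.2, 196. ]), array([270.2, 197.3]), array([270.2, 199.2])]
top [239 194   2   1   2] [239.5 194. ]
top [244 194   1   1   1] [244. 194.]
top [252 197   3   2   4] [253.   197.75]
top [array([243.9, 198.9]), array([243.7, 194. ]), array([243.6, 191.2]), array([243.5, 188.5])]
```

>>> {"api": "apply_moves", "payload": {"slide": [[0, 0.001, -0.004], [0, 0.003, -0.007], [0, 0.008, -0.0095], [0, 0.014, -0.011], [0, 0.015, -0.011]], "delta_rot": [[0, 0, 0], [0, 0, 0], [0, 0, 0], [0, 0, 0], [0, 0, 0]]}}

```text
time_s: 36.47
ee_pos: [0.4775, 0.038, 0.0598]
tool_rot: [[-0.066, 0.998, -0.005], [0.998, 0.066, -0.001], [-0.0, -0.005, -1.0]]
wrist_force: [-10.1, -3.4, 7.1]
width: 0.0146
finger_force: 25.4
```

>>> {"api": "apply_moves", "payload": {"slide": [[0, 0.004, -0.001], [0, 0.008, -0.001], [0, 0.012, -0.001], [0, 0.012, -0.001]], "delta_rot": [[0, 0, 0], [0, 0, 0], [0, 0, 0], [0, 0, 0]]}}

```text
time_s: 36.8
ee_pos: [0.487, 0.0388, 0.061]
tool_rot: [[-0.067, 0.998, -0.011], [0.998, 0.067, -0.001], [-0.0, -0.011, -1.0]]
wrist_force: [-16.4, -4.1, 15.0]
width: 0.0148
finger_force: 26.1
```

>>> {"api": "apply_moves", "payload": {"slide": [[0, 0.003, -0.002], [0, 0.006, -0.003], [0, 0.006, -0.003]], "delta_rot": [[0, 0, 0], [0, 0, 0], [0, 0, 0]]}}

```text
time_s: 37.05
ee_pos: [0.4869, 0.0388, 0.0611]
tool_rot: [[-0.067, 0.997, -0.024], [0.998, 0.067, -0.002], [-0.0, -0.024, -1.0]]
wrist_force: [-21.8, -5.9, 11.7]
width: 0.0147
finger_force: 26.0
```

>>> {"api": "apply_moves", "payload": {"slide": [[0, 0.003, 0], [0, 0.006, 0], [0, 0.006, 0]], "delta_rot": [[0, 0, 0], [0, 0, 0], [0, 0, 0]]}}

```text
time_s: 37.3
ee_pos: [0.4867, 0.0389, 0.0607]
tool_rot: [[-0.068, 0.997, -0.039], [0.998, 0.068, -0.003], [-0.0, -0.039, -0.999]]
wrist_force: [-35.1, -7.3, 24.9]
width: 0.0145
finger_force: 28.0
```

```bash
cat > kv.py <<'E'
from kg import *
from h import *
x,R,q,s=now(); print(x,s['width'],s['wrist_force'],s['time_s'])
for c in("scene","top"):
    im=get_image(c); hsv=cv2.cvtColor(im,cv2.COLOR_RGB2HSV); m=(((hsv[...,0]<6)|(hsv[...,0]>174))&(hsv[...,1]>150)&(hsv[...,2]>70)).astype(np.uint8)
    n,l,st,ce=cv2.connectedComponentsWithStats(m)
    for k in range(1,n):
        if np.linalg.norm(ce[k]-proj(c,S(.1)))<14: print(c,st[k],ce[k])
    print(c,[proj(c,S(f)).round(1) for f in(.4,.2,.1,0)])
E
python3 kv.py
```

```text
[0.48673078 0.03887706 0.06065225] 0.014473907288869261 [-35.06487777  -7.33258859  24.92689451] 37.3
scene [258 198   8   3  24] [261.5 199. ]
scene [274 198   7   4  24] [277.125 199.375]
scene [array([270.2, 196. ]), array([270.2, 197.3]), array([270.2, 198.2]), array([270.2, 199.2])]
top [236 180  11   3  20] [240.85 180.8 ]
top [array([243.7, 194. ]), array([243.6, 191.2]), array([243.5, 189.9]), array([243.5, 188.5])]
```

At the stop: the force rises without motion, and the sleeve row of 199.2 matches angle 0. Relax, release and lift.

>>> {"api": "apply_moves", "payload": {"slide": [[0, -0.004, 0], [0, -0.008, 0], [0, -0.008, 0]], "delta_rot": [[0, 0, 0], [0, 0, 0], [0, 0, 0]]}}

```text
time_s: 37.65
ee_pos: [0.4868, 0.0388, 0.0609]
tool_rot: [[-0.067, 0.998, -0.017], [0.998, 0.067, -0.001], [-0.0, -0.017, -1.0]]
wrist_force: [-15.1, -4.9, 4.4]
width: 0.0148
finger_force: 25.3
```

>>> {"api": "apply_moves", "payload": {"slide": [[0, 0, 0], [0, 0, 0], [0, 0, 0], [0, 0, 0], [0, 0, 0]], "delta_rot": [[0, 0, 0], [0, 0, 0], [0, 0, 0], [0, 0, 0], [0, 0, 0]], "fingers": 0.8}}

```text
time_s: 38.07
ee_pos: [0.4981, 0.0397, 0.0644]
tool_rot: [[-0.066, 0.998, 0.008], [0.998, 0.066, 0.001], [0.0, 0.008, -1.0]]
wrist_force: [0.3, -1.5, -0.9]
width: 0.0676
finger_force: 0.0
```

```bash
python3 kv.py
```

```text
[0.49814026 0.03974804 0.06440674] 0.067611466559369 [ 0.31236122 -1.47192802 -0.89876356] 38.0667
scene [258 198   8   3  24] [261.5 199. ]
scene [274 198   7   4  20] [277.05 199.25]
scene [array([270.2, 196. ]), array([270.2, 197.3]), array([270.2, 198.2]), array([270.2, 199.2])]
top [237 181   5   2   6] [239.         181.16666667]
top [243 182   2   1   2] [243.5 182. ]
top [236 187   3   4   8] [236.625 188.75 ]
top [array([243.7, 194. ]), array([243.6, 191.2]), array([243.5, 189.9]), array([243.5, 188.5])]
```

>>> {"api": "apply_moves", "payload": {"slide": [[0, -0.01, 0], [0, -0.01, -0.025], [0, -0.01, -0.06], [0, -0.01, -0.1], [0, -0.01, -0.14]], "delta_rot": [[0, 0, 0], [0, 0, 0], [0, 0, 0], [0, 0, 0], [0, 0, 0]]}}

```text
time_s: 38.58
ee_pos: [0.4841, 0.039, 0.2037]
tool_rot: [[-0.066, 0.998, 0.002], [0.998, 0.065, 0.001], [0.001, 0.002, -1.0]]
wrist_force: [-0.0, -0.3, -0.2]
width: 0.0682
finger_force: 0.0
```

>>> {"api": "apply_moves", "payload": {"slide": [[0, -0.03, -0.01], [0, -0.06, -0.02], [0, -0.09, -0.03], [0, -0.1, -0.04], [0, -0.1, -0.04]], "delta_rot": [[0, 0, 0], [0, 0, 0], [0, 0, 0], [0, 0, 0], [0, 0, 0]]}}

```text
time_s: 39.0
ee_pos: [0.3847, 0.0323, 0.2443]
tool_rot: [[-0.065, 0.998, 0.008], [0.998, 0.065, 0.0], [-0.0, 0.008, -1.0]]
wrist_force: [-0.4, 0.3, 0.5]
width: 0.0681
finger_force: 0.0
```

```bash
python3 kv.py; python3 - <<'E'
from fitstand import *
for n,p in(("amber_bottle",[.61,.22,.14]),("blue_bottle",[.624,.1015,.17]),("green_bottle",[.632,-.02,0]),("white_bottle",[.632,-.135,.15])): stand(n,p)
E
```

```text
[0.38467226 0.03230705 0.24433681] 0.0681203274571409 [-0.42467412  0.33535273  0.52084998] 39.0
scene [258 198  23   4  69] [269.31884058 199.13043478]
scene [array([270.2, 196. ]), array([270.2, 197.3]), array([270.2, 198.2]), array([270.2, 199.2])]
top [array([243.7, 194. ]), array([243.6, 191.2]), array([243.5, 189.9]), array([243.5, 188.5])]
amber_bottle ['scene', 'top'] [0.6109 0.2184 0.0481] 0.228
amber_bottle ['scene'] [0.6088 0.2194 0.0084] 0.113
amber_bottle ['top'] [0.6108 0.2175 0.1435] 0.087
blue_bottle ['scene', 'top'] [0.6241 0.1003 0.18  ] 0.312
blue_bottle ['scene'] [0.6218 0.0989 0.1261] 0.097
blue_bottle ['top'] [0.6256 0.1015 0.1822] 0.191
green_bottle ['scene', 'top'] [ 0.6348 -0.0202  0.0581] 0.259
green_bottle ['scene'] [ 0.6317 -0.0211  0.0672] 0.099
green_bottle ['top'] [ 0.6349 -0.0174 -0.0065] 0.115
white_bottle ['scene', 'top'] [ 0.6313 -0.1351  0.2651] 0.229
white_bottle ['scene'] [ 0.6267 -0.1371  0.2747] 0.09
white_bottle ['top'] [ 0.6315 -0.134   0.1481] 0.086
```

>>> {"api": "apply_moves", "payload": {"slide": [[-0.04, 0, -0.01], [-0.08, 0, -0.02], [-0.12, 0, -0.02], [-0.16, 0, -0.02], [-0.19, 0, -0.02]], "delta_rot": [[0, 0, 0], [0, 0, 0], [0, 0, 0], [0, 0, 0], [0, 0, 0]]}}

```text
time_s: 40.32
ee_pos: [0.3984, -0.1602, 0.2634]
tool_rot: [[-0.064, 0.998, 0.006], [0.998, 0.064, -0.001], [-0.002, 0.006, -1.0]]
wrist_force: [0.1, 0.7, 0.8]
width: 0.0682
finger_force: 0.0
```

>>> {"api": "apply_moves", "payload": {"slide": [[-0.01, 0, 0], [-0.02, 0, 0], [-0.02, 0, 0], [-0.02, 0, 0], [-0.02, 0, 0]], "delta_rot": [[0, 0, 0], [0, 0, 0], [0, 0, 0], [0, 0, 0], [0, 0, 0]]}}

```text
time_s: 40.73
ee_pos: [0.3995, -0.1759, 0.2625]
tool_rot: [[-0.067, 0.998, 0.005], [0.998, 0.067, 0.002], [0.001, 0.005, -1.0]]
wrist_force: [0.3, 0.6, 0.1]
width: 0.068
finger_force: 0.0
```

```bash
python3 kv.py
```

```text
[ 0.39954057 -0.17593377  0.26249182] 0.06799542171117104 [0.30782669 0.56387087 0.07139761] 40.7333
scene [258 198  23   4  71] [269.1971831  199.18309859]
scene [array([270.2, 196. ]), array([270.2, 197.3]), array([270.2, 198.2]), array([270.2, 199.2])]
top [236 187  18   4  60] [243.83333333 188.3       ]
top [array([243.7, 194. ]), array([243.6, 191.2]), array([243.5, 189.9]), array([243.5, 188.5])]
```

Both cameras put the keeper at 0 rad, and both bottles stand on their pads.

```bash
python3 -c "
from bench import order
print(order.close_job())"
```

```text
the job is handed in; nothing more can be done
None
```

The job is handed in: the amber and blue bottles stand upright within about 8 mm of the centres of pads 3 and 2, the keeper bar is fully up at its stop, and the green and white bottles still stand; the hand-in gave no verdict.

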